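# Cork the gift tubes on the bench press

### The job

Cork every gift tube of sweets that is on the counter: lay it in the V-cradle of the corking press with its cork towards the ram, let go of it, swing the lever fully to its stop so the cork is driven flush, and let the lever come back to rest; then lay the corked tube in a free notch of the wooden display rack. Drive corks only on the press, finish with every tube lying in a notch of its own and the lever back at rest, and do not knock over or shove the honey jar or the white-lidded jar.

Things in the scene. Friction and masses are not known exactly. Their poses are not given: they have to be found in the camera images.
- tube_a_center (a point): Centre of gift tube a (two or three alike; None: absent): round kraft tube, 40 mm diameter, paper band, 92 mm long over two square end collars with cut corners (each 8 thick, 44 across flats; lies without rolling, centre 22 mm up). A 24 mm cork stands up to 12 mm proud of one end. 0.1 kg. Point half-way along the axis; its x axis runs along the tube towards the cork end.
- cork_a (a joint): How far the cork of tube a is driven in, m: 0 to 0.002 as found (head 10 to 12 mm proud of the collar), 0.012 flush. Tight: needs about 20 N to move and stays where it is left.
- tube_b_center (a point): Centre of gift tube b (two or three alike; None: absent): round kraft tube, 40 mm diameter, paper band, 92 mm long over two square end collars with cut corners (each 8 thick, 44 across flats; lies without rolling, centre 22 mm up). A 24 mm cork stands up to 12 mm proud of one end. 0.1 kg. Point half-way along the axis; its x axis runs along the tube towards the cork end.
- cork_b (a joint): How far the cork of tube b is driven in, m: 0 to 0.002 as found (head 10 to 12 mm proud of the collar), 0.012 flush. Tight: needs about 20 N to move and stays where it is left.
- tube_c_center (a point): Centre of gift tube c (two or three alike; None: absent): round kraft tube, 40 mm diameter, paper band, 92 mm long over two square end collars with cut corners (each 8 thick, 44 across flats; lies without rolling, centre 22 mm up). A 24 mm cork stands up to 12 mm proud of one end. 0.1 kg. Point half-way along the axis; its x axis runs along the tube towards the cork end.
- cork_c (a joint): How far the cork of tube c is driven in, m: 0 to 0.002 as found (head 10 to 12 mm proud of the collar), 0.012 flush. Tight: needs about 20 N to move and stays where it is left.
- cradle (a point): V-cradle of the fixed corking press: two upright plates with 90 degree notches, each 8 mm thick, 42 mm clear between them for fingers. Point: where a seated tube's centre belongs, 75 mm up; z up, y along the seated tube from ram to anvil. Notches 52 mm wide at the top, 2 mm below the point; floor between the plates 44 mm below it. Tube collars hang outside the plates.
- anvil (a point): Centre of the anvil's face, 52 mm from the cradle point along its +y: upright plate 62 mm wide, 12 thick, top 25 mm above the point, with a 31 mm round hole. A tube's collar bears on it; a cork would only go into the hole, so the tube lies with its cork towards the ram. Press base 104 mm wide, 20 mm high, from 183 mm on the ram side to 79 mm on this side of the cradle point.
- ram_face (a point): Centre of the ram's face (30 mm steel disc, on the seated tube's axis), at rest 64 mm from the cradle point along its -y. It advances 23.5 mm: pushes the tube along the cradle against the anvil, then drives the cork. A tube laid within 5 mm of the cradle point clears both. Guide block behind it 36 mm wide, top 24 mm above the axis.
- lever_grip (a point): Middle of the lever's wooden grip: round, 23 mm thick, 72 mm long along the lever, 145 mm from the pivot (lever's end 180 mm from it; below the grip a bare 12 mm rod). The lever stands behind the ram, upright in line with the cradle. Push it towards the cradle.
- lever_pivot (a point): Pivot of the lever, 49 mm up, 135 mm from the cradle point on the ram side; y as the cradle's y (towards the cradle), z up. The lever swings in this y-z plane: at rest it leans 0.45 rad from upright away from the cradle, at its stop 0.45 rad towards it.
- press_lever (a joint): Angle of the lever, rad: 0 at rest, 0.9 at its stop, growing as the grip goes towards the cradle; the ram advances 26 mm per rad. A spring returns it when let go. Takes about 3 to 14 N at the grip.
- notch_1 (a point): Notch 1 of the fixed wooden rack: three 90 degree V-notches 82 mm apart along its y (1 at +y), in two upright slats, 8 mm thick, 44 mm clear between for fingers. Point: centre of a tube lying in it, 49 mm up; tube along the point's x, either way round, collars outside the slats. Slat tops 8 mm, base board top 35 mm below the point.
- notch_2 (a point): Notch 2 of the fixed wooden rack: three 90 degree V-notches 82 mm apart along its y (1 at +y), in two upright slats, 8 mm thick, 44 mm clear between for fingers. Point: centre of a tube lying in it, 49 mm up; tube along the point's x, either way round, collars outside the slats. Slat tops 8 mm, base board top 35 mm below the point.
- notch_3 (a point): Notch 3 of the fixed wooden rack: three 90 degree V-notches 82 mm apart along its y (1 at +y), in two upright slats, 8 mm thick, 44 mm clear between for fingers. Point: centre of a tube lying in it, 49 mm up; tube along the point's x, either way round, collars outside the slats. Slat tops 8 mm, base board top 35 mm below the point.
- cake_stand_1: Footed cake plate with a glass dome, fixed furniture beside the work, 242 mm across, 214 mm high; origin at the centre of its underside. Keep the gripper clear of it.
- honey: Bystander: honey jar, 54 mm wide, 75 mm high, loose on the counter; origin at the centre of its underside.
- cream: Bystander: white-lidded jar, 50 mm wide, 60 mm high, loose on the counter; origin at the centre of its underside.

How it is judged:
By the outcome, as a careful person would: the job done as asked, in the order asked, and still so for the second after the job is handed in, with the robot touching nothing.
Of tube_a, tube_b, tube_c only 2 to 3 are there at a start; the rules pass over those that are not, and their reading is None.
At some moment in a run one of tube_a, tube_b, tube_c may be knocked a few centimetres aside while the robot is not near it.
It also fails if it takes over 210 s, if anything falls off the work surface, if the arm or the gripper's body presses on something with over 40 N, if the wrist force passes 120 N, or if a joint passes its speed limit or range.

### The arm

A 6-joint arm with a two-finger parallel gripper is mounted at the origin on a cart in front of the work surface, level with it; the furniture and walls round the work are solid. World frame = base frame: x ahead of the robot, y to its left, z up, the work surface at z = 0. Lengths are in m, angles in degrees, forces in N, time in s.
With the tool pointing down it reaches from about 0.375 to 0.9 m from the base axis. Payload 3.1 kg.
Tool frame: the origin (TCP) lies at the very end of the fingers, on their centre line; the grasp point (between the pads) lies 19 mm behind it (grip_point_offset is the distance from the TCP to the grasp point, in m); y points along the fingers, x is the direction in which the jaws open and shut, and the axes are right-handed (so a half turn about y gives the same grasp; the last joint's range is limited). The gripper opens to 87 mm and grips with 3 to 60 N. Pads are 19 mm wide; open, the fingers measure 117 mm over their backs; the gripper's body (75 mm by 190 mm) begins 51 mm behind the grasp point.
Start: joints at [-73.654, 30.224, 82.088, -0, 67.689, -10.227], TCP at [0.28, -0.559, 0.223] pointing down, gripper open.
Joint ranges: [-176.69, 176.69], [-43.24, 126.21], [12.49, 139.97], [-82, 262], [0, 151.66], [-163.58, 163.58]. Speed limits (degrees/s): [159.86, 159.86, 180, 180, 180, 180].

### API

Orientations are given as a 3x3 rotation matrix whose columns are the frame's x, y, z axes.
In Python, from rig import * gives the robot as it stands.
- The arm moves only by the tool send_rows, never from a script. Its argument "moves" is text: rows parted by semicolons, each of 5 numbers parted by spaces: the finger opening in mm, from 0 to 87, then the shift along the tool's x, y, z in mm, then the turn about the tool's y in degrees. In form: fingers dx dy dz yaw; .... A call has 1 to 20 rows; each row shifts and turns the commanded pose from where the row before left it, along the tool's axes as they then stand; what a row does not reach is not made up. A row lasts 1/12 s, in which the tool goes at most 41.7 mm and 7.16 degrees, less where a joint would pass 70% of its speed; a pose out of reach is approached as far as the arm can. A call is refused whole if a number of a shift passes 41.7 or a number of a turn 7.16, either way. A call with a gripper value outside its range is refused whole. The fingers move at their own pace and stop on an object; the grip force is fixed at half the most. Time passes only in rows, so rows that do not move let the fingers close. It gives the time, the measured TCP pose, the force and the opening at its end, in the units of the state.
- read_state(): the state, without advancing time (a new reading comes with each control period).
- capture(name): name is "scene" or "top" or "wrist"; returns a dict with "image" (420x560x3 uint8, blue, green, red), "z_map" (420x560 float32, m along the optical axis (not along the pixel's ray), 0 where there is no reading), "mtx" (3x3 intrinsics, pixels), "origin" and "rotation" of the camera in the world; the wrist camera has in their place "tool_from_camera" (4x4, takes a point from camera to tool coordinates, whose origin is the TCP and whose axes are the tool frame's). Camera axes: x right, y up, looking along -z (the intrinsics and any distortion apply to the point x, -y, -z); pixel columns grow to the right and rows downward; lengths in m; the calibration is good to about 2 mm. A picture is of the moment at which its call begins: read the wrist's pose just before it.
- hand_in(): hands the job in, once; it reports no verdict.
Trained networks look in a picture, given as the dict that the camera call returned (one of the last four; its "shot" number tells which), for a name from the list of things; names that differ only in an ending like _2 or _b are one class to them, and where a whole thing is asked for, a point or a joint stands for the part that bears it (a point fixed in the world has none). Each returns a list of dicts, best first, with "p" (0 to 1); they miss things now and then, are a little off and sometimes report something else, mostly with a low value. They report only what shows in the picture. A call takes as long as a camera call.
- search_frame(picture, name): "bbox" ([left, top, right, bottom] in pixels, round what is visible of it).
- masks_of(picture, name): "region" (420x560 bool, what is visible of it) and "bbox" ([left, top, right, bottom] in pixels, round what is visible of it).
- mark_of(picture, name): "pixel" ([row, column] in pixels: a listed point, or the origin of a listed thing).
The state is a dict: "time_s": time; "joint_positions": joint angles; "qvel": joint speeds; "tau": joint torques, N m; "position": TCP position; "tcp_rot": TCP orientation; "force": force on the tool from outside, world axes, zero at the start; "moment": the same for the moment, N m; "opening": opening from 0.0 (shut) to 1.0 (fully open).
Only numpy, scipy, OpenCV 4.12 (cv2) and the standard library are available. Lean on these libraries where they do the work, as an engineer would, in place of code of your own. Each camera call takes 0.05 s, during which the arm holds its last target. There are 200 camera calls.

## Working session

There is one attempt and no reset: what is moved stays moved. The work goes in short steps, Python scripts to look and compute and a tool call to move; the robot and the scene stay as the last step left them, time stands still between calls to the robot, and variables do not carry over. Pictures are saved under pics/ and viewed, about 12 in all and at most 16, crops included, and the job is handed in when it is done.

Besides the shell and the picture viewer there is one more tool, called as name(argument=value, ...) on one line, values as JSON. send_rows: Moves the arm, as the interface text tells. Its arguments: {"type":"object","properties":{"moves":{"type":"string"}},"required":["moves"]}

```bash
ls; mkdir -p pics; cat > h.py <<'E'
from rig import *
import numpy as np, cv2
def w(pic,row,col,z=None,T=None):
    """pixel -> world, via depth map or plane height z"""
    m=pic["mtx"]; d=np.array([(col-m[0,2])/m[0,0],-(row-m[1,2])/m[1,1],-1.])
    if T is None: R,o=np.array(pic["rotation"]),np.array(pic["origin"])
    else: R,o=T[:3,:3],T[:3,3]
    if z is None: return o+R@(d*pic["z_map"][int(round(row)),int(round(col))])
    v=R@d; return o+v*(z-o[2])/v[2]
def cloud(pic,T=None):
    m=pic["mtx"]; c,r=np.meshgrid(np.arange(560),np.arange(420)); Z=pic["z_map"]
    P=np.stack([(c-m[0,2])/m[0,0]*Z,-(r-m[1,2])/m[1,1]*Z,-Z],-1)
    R,o=(np.array(pic["rotation"]),np.array(pic["origin"])) if T is None else (T[:3,:3],T[:3,3])
    return P@R.T+o
def wristT(s,pic):
    A=np.eye(4);A[:3,:3]=s["tcp_rot"];A[:3,3]=s["position"];return A@np.array(pic["tool_from_camera"])
E
python3 - <<'E'
from h import *
np.set_printoptions(precision=3,suppress=True)
s=read_state();print(s["position"],np.array(s["tcp_rot"]),s["opening"],s["time_s"])
for n in ("top","scene"):
    p=capture(n);cv2.imwrite(f"pics/{n}0.png",p["image"]);print(n,p["origin"],p["mtx"][0])
    for nm in ["tube_a_center","cradle","anvil","ram_face","lever_grip","lever_pivot","notch_1","notch_2","notch_3","honey","cream","cake_stand_1"]:
        zz={"tube_a_center":.022,"cradle":.075,"anvil":.075,"ram_face":.075,"lever_grip":.18,"lever_pivot":.049,"notch_1":.049,"notch_2":.049,"notch_3":.049}.get(nm,0)
        for q in mark_of(p,nm)[:5]: 
            if q["p"]>.2: print(nm,round(q["p"],2),np.round(q["pixel"]),w(p,*q["pixel"],z=zz))
    for q in masks_of(p,"tube_a_center")[:5]: print("mask",q["p"],q["bbox"],q["region"].sum())
E
```

```text
pics
[ 0.279 -0.558  0.222] [[ 0.447 -0.001  0.894]
 [-0.894  0.002  0.447]
 [-0.002 -1.     0.   ]] 1.0047663551326984 0.0
top [-0.382  0.556  1.359] [494.254   0.    282.064]
tube_a_center 0.65 [280. 282.] [0.366 0.225 0.022]
cradle 0.86 [232. 229.] [0.57  0.328 0.075]
anvil 0.7 [238. 221.] [0.554 0.36  0.075]
ram_face 0.47 [219. 247.] [0.598 0.257 0.075]
lever_grip 0.66 [177. 278.] [0.647 0.129 0.18 ]
lever_pivot 0.69 [213. 263.] [0.621 0.192 0.049]
lever_pivot 0.51 [180. 350.] [ 0.653 -0.159  0.049]
notch_1 0.97 [190. 327.] [ 0.638 -0.061  0.049]
notch_1 0.67 [182. 352.] [ 0.642 -0.16   0.049]
notch_2 0.97 [190. 327.] [ 0.638 -0.061  0.049]
notch_2 0.67 [182. 352.] [ 0.642 -0.16   0.049]
notch_3 0.97 [190. 327.] [ 0.638 -0.061  0.049]
notch_3 0.67 [182. 352.] [ 0.642 -0.16   0.049]
honey 0.82 [269. 178.] [0.542 0.514 0.   ]
mask 0.16 [264.4, 166.6, 289.5, 210.3] 361
scene [-0.473  0.754  0.725] [428.271   0.    275.591]
tube_a_center 0.57 [270. 278.] [0.381 0.228 0.022]
cradle 0.92 [233. 220.] [0.568 0.32  0.075]
anvil 0.89 [241. 204.] [0.549 0.377 0.075]
anvil 0.3 [231. 218.] [0.582 0.319 0.075]
ram_face 0.63 [228. 234.] [0.576 0.267 0.075]
lever_grip 0.58 [179. 262.] [0.654 0.128 0.18 ]
lever_pivot 0.82 [223. 251.] [0.618 0.189 0.049]
notch_1 0.37 [190. 343.] [ 0.68  -0.243  0.049]
notch_1 0.26 [291. 152.] [0.426 0.571 0.049]
notch_2 0.37 [190. 343.] [ 0.68  -0.243  0.049]
notch_2 0.26 [291. 152.] [0.426 0.571 0.049]
notch_3 0.37 [190. 343.] [ 0.68  -0.243  0.049]
notch_3 0.26 [291. 152.] [0.426 0.571 0.049]
honey 0.6 [276. 159.] [0.553 0.52  0.   ]
cream 0.74 [292. 151.] [0.492 0.56  0.   ]
mask 0.97 [259.8, 257.6, 296.9, 285.6] 559
```

```bash
python3 - <<'E'
import cv2
a=cv2.imread("pics/top0.png")[130:340,130:410]; cv2.imwrite("pics/top0c.png",cv2.resize(a,None,fx=2.85,fy=2.85,interpolation=cv2.INTER_CUBIC))
E
```

```text
(no output)
```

View pics/top0c.png

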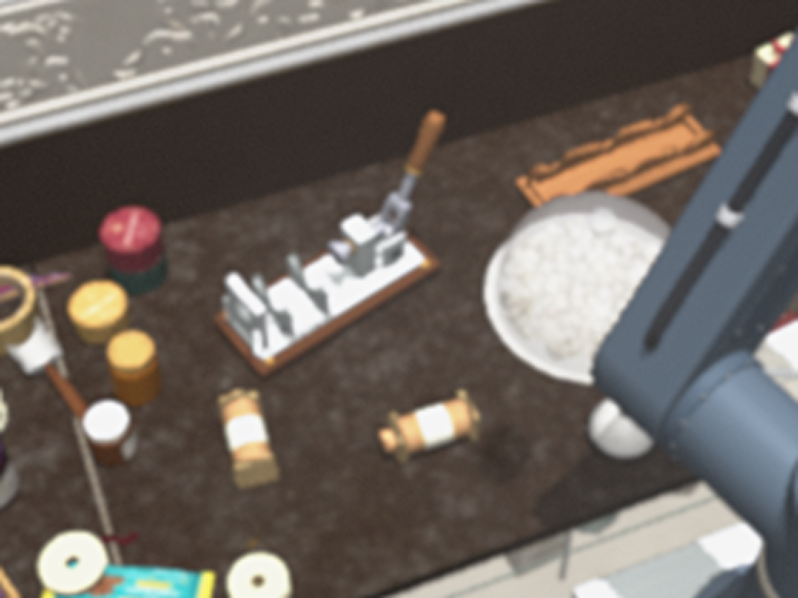

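View pics/scene0.png

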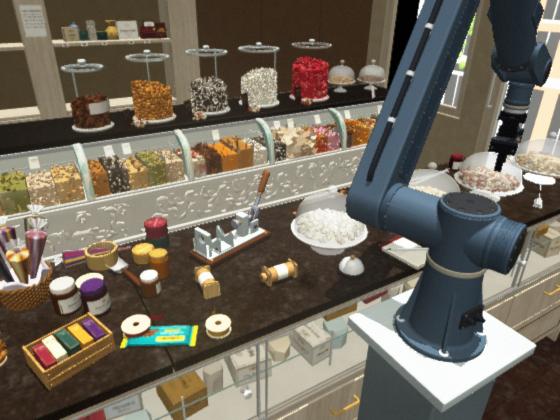

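The crop shows two tubes: one at full-image (col 217, row 283) and one at (283, 279) with its cork to the left. The press is around (245, 235), and the rack is around (347, 184), partly hidden by the arm. I'll raise the arm and move it over to look.

send_rows(moves="87 0 -40 0 0;87 0 -40 0 0;87 0 -40 0 0;87 0 -40 0 0;87 -13.3 -8.4 31.2 0;87 -13.3 -8.4 31.2 0;87 -13.3 -8.4 31.2 0;87 -13.3 -8.4 31.2 0;87 -13.3 -8.4 31.2 0;87 -13.3 -8.4 31.2 0;87 -13.3 -8.4 31.2 0;87 -13.3 -8.4 31.2 0;87 -13.3 -8.4 31.2 0;87 -13.3 -8.4 31.2 0;87 0 0 0 0;87 0 0 0 0")

```text
time_s: 2.73
position: [0.5001, -0.299, 0.4672]
tcp_rot: [[0.451, 0.001, 0.893], [-0.893, -0.001, 0.451], [0.001, -1.0, 0.0]]
force: [-0.6, 0.1, 0.9]
opening: 1.0
```

```bash
python3 - <<'E'
from h import *
np.set_printoptions(precision=3,suppress=True)
s=read_state();print(s["position"],np.array(s["tcp_rot"]),s["joint_positions"])
p=capture("wrist");cv2.imwrite("pics/w1.png",p["image"]);print(p["tool_from_camera"],p["mtx"]);T=wristT(s,p)
np.savez("w1.npz",z=p["z_map"],T=T,m=p["mtx"])
for n,z in (("notch_1",.049),("lever_pivot",.049),("cradle",.075),("tube_a_center",.022),("cake_stand_1",0)):
    for q in mark_of(p,n)[:4]:
        if q["p"]>.2: print(n,q["p"],q["pixel"],w(p,*q["pixel"],z=z,T=T))
p=capture("top");cv2.imwrite("pics/top1.png",p["image"])
np.savez("t1.npz",z=p["z_map"],P=cloud(p))
for n,z in (("tube_a_center",.022),("notch_1",.049),("cake_stand_1",0),("honey",0),("cream",0)):
    for q in mark_of(p,n)[:4]:
        if q["p"]>.1: print(n,q["p"],q["pixel"],w(p,*q["pixel"],z=z))
E
```

```text
[ 0.5   -0.299  0.467] [[ 0.451  0.001  0.893]
 [-0.893 -0.001  0.451]
 [ 0.001 -1.     0.   ]] [-41.846  16.684  66.213  -0.023  97.021  21.372]
[[ 1.     0.    -0.001  0.   ]
 [-0.001  0.244 -0.97  -0.162]
 [-0.     0.97   0.244  0.067]
 [ 0.     0.     0.     1.   ]] [[348.453   0.    277.64 ]
 [  0.    348.453 205.327]
 [  0.      0.      1.   ]]
notch_1 0.93 [3.7, 180.0] [ 0.643 -0.065  0.049]
notch_1 0.79 [25.7, 234.9] [ 0.653 -0.151  0.049]
notch_1 0.62 [44.6, 282.9] [ 0.662 -0.228  0.049]
tube_a_center 0.77 [281.1, 279.0] [0.367 0.234 0.022]
notch_1 0.89 [182.4, 352.3] [ 0.638 -0.161  0.049]
notch_1 0.71 [188.6, 330.2] [ 0.639 -0.073  0.049]
honey 0.62 [268.2, 179.1] [0.543 0.512 0.   ]
cream 0.59 [284.2, 171.1] [0.494 0.55  0.   ]
cream 0.32 [212.7, 262.1] [0.662 0.18  0.   ]
cream 0.32 [189.1, 327.6] [ 0.679 -0.086  0.   ]
```

View pics/w1.png

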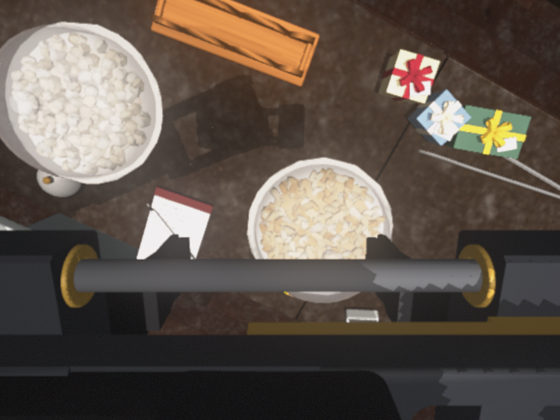

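View pics/top1.png

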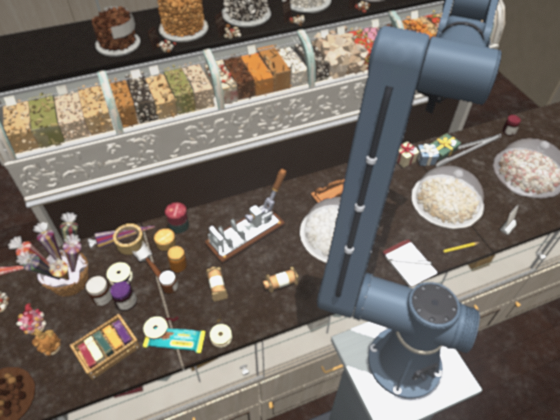

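The wrist view shows the rack at (235, 40). The plate at (85, 100) and a second plate at (320, 230) both stand close by. The top view shows only two tubes, at (217, 282) and (281, 280). Next I'll turn the tool and view the press and tubes.

send_rows(moves="87 0 0 0 -7;87 0 0 0 -7;87 0 0 0 -7;87 0 0 0 -7;87 0 0 0 -7;87 0 0 0 -7;87 0 0 0 -7;87 0 0 0 -7;87 0 0 0 -7;87 0 0 40 0;87 0 0 40 0;87 0 0 40 0;87 0 0 40 0;87 0 0 40 0;87 0 0 40 0;87 0 0 40 0;87 0 0 40 0;87 0 0 40 0;87 0 0 40 0;87 0 0 0 0")

```text
time_s: 5.0
position: [0.5011, 0.1062, 0.4669]
tcp_rot: [[1.0, 0.0, -0.001], [0.001, 0.004, 1.0], [0.0, -1.0, 0.004]]
force: [0.7, -0.6, 0.9]
opening: 1.002
```

```bash
python3 - <<'E'
from h import *
np.set_printoptions(precision=3,suppress=True)
s=read_state();print(s["position"],np.array(s["tcp_rot"]),s["joint_positions"])
p=capture("wrist");cv2.imwrite("pics/w2.png",p["image"]);T=wristT(s,p)
np.savez("w2.npz",P=cloud(p,T),im=p["image"],T=T,m=p["mtx"])
for n,z in (("lever_grip",.18),("lever_pivot",.049),("cradle",.075),("anvil",.075),("ram_face",.075),("tube_a_center",.022),("cake_stand_1",0),("honey",0),("cream",0)):
    for q in mark_of(p,n)[:4]:
        if q["p"]>.2: print(n,round(q["p"],2),q["pixel"],w(p,*q["pixel"],z=z,T=T))
# sanity of the w1 cloud: rack
d=np.load("w1.npz");P=cloud(dict(z_map=d["z"],mtx=d["m"]),d["T"])
m=(P[...,2]>.03)&(P[...,2]<.075)&(P[...,0]>.55)&(P[...,1]<-.02)&(P[...,1]>-.28)&(d["z"]>0); m[100:]=False
Q=P[m];print(len(Q),Q.min(0),Q.max(0),cv2.minAreaRect((Q[:,:2]*1000).astype(np.float32)))
pp=np.load("t1.npz")["P"];m=(pp[...,2]<.02)&(pp[...,2]>-.02)
print("counter z",np.median(pp[m][:,2]))
E
```

```text
[0.501 0.106 0.467] [[ 1.     0.    -0.001]
 [ 0.001  0.004  1.   ]
 [ 0.    -1.     0.004]] [-0.703  9.779 75.477  0.25  94.721 -0.748]
lever_grip 0.87 [152.2, 380.2] [0.634 0.131 0.18 ]
lever_pivot 0.62 [105.8, 349.2] [0.617 0.193 0.049]
cradle 0.97 [13.5, 333.5] [0.583 0.32  0.075]
ram_face 0.74 [59.9, 342.0] [0.598 0.257 0.075]
tube_a_center 0.66 [82.8, 197.5] [0.37  0.23  0.022]
1450 [ 0.55  -0.275  0.03 ] [ 0.695 -0.021  0.071] ((635.4306030273438, -138.91505432128906), (93.57941436767578, 280.1760559082031), 20.335838317871094)
counter z -0.0005696846732337058
```

View pics/w2.png

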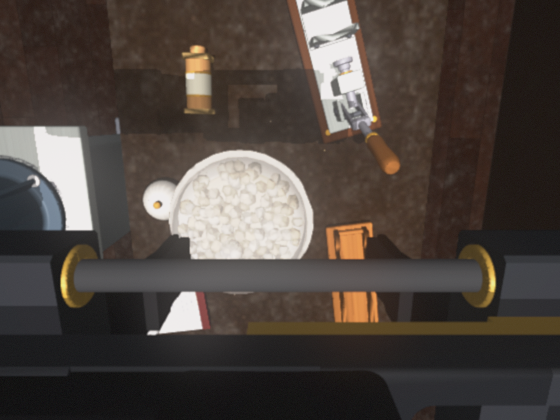

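Tube b, cork pointing +y, is at (198, 85) and the press is at the top right. I'll move 160 mm further in +y to see the whole press.

send_rows(moves="87 0 0 40 0;87 0 0 40 0;87 0 0 40 0;87 0 0 40 0;87 0 0 0 0;87 0 0 0 0")

```text
time_s: 6.0
position: [0.5032, 0.2608, 0.466]
tcp_rot: [[1.0, -0.001, 0.004], [-0.004, -0.001, 1.0], [-0.001, -1.0, -0.001]]
force: [0.0, -0.4, -0.4]
opening: 1.004
```

```bash
python3 - <<'E'
from h import *
np.set_printoptions(precision=3,suppress=True)
s=read_state();print(s["position"],np.array(s["tcp_rot"]),s["joint_positions"])
p=capture("wrist");cv2.imwrite("pics/w3.png",p["image"]);T=wristT(s,p);P=cloud(p,T)
np.savez("w3.npz",P=P,im=p["image"],T=T,m=p["mtx"])
for n,z in (("lever_grip",.18),("lever_pivot",.049),("cradle",.075),("anvil",.075),("ram_face",.075),("tube_a_center",.022),("honey",0),("cream",0)):
    for q in mark_of(p,n)[:4]:
        if q["p"]>.2: print(n,round(q["p"],2),q["pixel"],w(p,*q["pixel"],z=z,T=T))
for q in masks_of(p,"tube_a_center")[:3]:
    Q=P[q["region"]];Q=Q[Q[:,2]>.012];r=cv2.minAreaRect((Q[:,:2]*1000).astype(np.float32))
    print("tube",q["p"],q["bbox"],np.median(Q,0),r,Q[:,2].max())
# wall/backsplash extent
m=(P[...,2]>.1)&(p["z_map"]>0)
E
```

```text
[0.503 0.261 0.466] [[ 1.    -0.001  0.004]
 [-0.004 -0.001  1.   ]
 [-0.001 -1.    -0.001]] [16.116 15.196 68.462 -0.02  96.39  16.372]
lever_grip 0.84 [263.3, 374.4] [0.638 0.131 0.18 ]
cradle 0.68 [125.8, 328.8] [0.584 0.314 0.075]
anvil 0.69 [88.9, 313.3] [0.559 0.368 0.075]
ram_face 0.65 [163.4, 336.9] [0.598 0.256 0.075]
ram_face 0.52 [262.0, 374.4] [0.669 0.087 0.075]
tube_a_center 0.79 [172.8, 204.8] [0.377 0.234 0.022]
tube_a_center 0.35 [83.9, 313.3] [0.564 0.38  0.022]
honey 0.4 [201.1, 346.2] [0.631 0.176 0.   ]
tube 0.76 [187.0, 142.0, 214.9, 208.0] [0.375 0.233 0.039] ((405.8194580078125, 271.3916320800781), (209.22557067871094, 88.5052261352539), 52.370758056640625) 0.6276695682712565
```

View pics/w3.png

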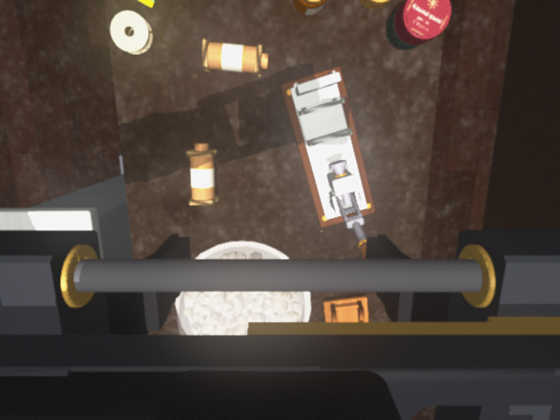

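```bash
python3 - <<'E'
from h import *
np.set_printoptions(precision=4,suppress=True)
for f in ("w2","w3"):
    d=np.load(f+".npz");P=d["P"];im=d["im"]
    def seg(x0,x1,y0,y1,z0,z1,name):
        m=(P[...,0]>x0)&(P[...,0]<x1)&(P[...,1]>y0)&(P[...,1]<y1)&(P[...,2]>z0)&(P[...,2]<z1); m[230:]=False
        m=cv2.morphologyEx(m.astype(np.uint8),cv2.MORPH_OPEN,np.ones((3,3)))
        n,l,st,_=cv2.connectedComponentsWithStats(m)
        if n<2: print(f,name,"none");return
        k=1+np.argmax(st[1:,4]);Q=P[l==k]
        r=cv2.minAreaRect((Q[:,:2]*1000).astype(np.float32));C=Q[:,:2].mean(0);v=np.linalg.svd(Q[:,:2]-C,full_matrices=False)[2][0]
        print(f,name,len(Q),np.round(r[0],1),np.round(r[1],1),round(r[2],2),"mean",C,"ax",np.round(np.degrees(np.arctan2(v[1],v[0])),1),"ztop",np.percentile(Q[:,2],[50,98]))
    seg(.30,.50,.12,.32,.012,.06,"tubeB")
    seg(.33,.52,.33,.52,.012,.06,"tubeA")
    seg(.48,.72,.10,.48,.010,.14,"press-all")
    seg(.48,.72,.10,.48,.010,.030,"pressbase")
    seg(.48,.60,.30,.48,.080,.12,"anvil")
    # backsplash / tall stuff
    m=(P[...,2]>.1)&(P[...,2]<.4)&(P[...,0]>.6);
    if m.any(): print("tall x>.6: min x by pctl",np.percentile(P[m][:,0],[1,5,50]))
    seg(.55,.72,-.05,.2,.13,.25,"leverhigh")
    # counter extents along x at y .25
    print("z at x",[(x,round(float(np.median(P[(abs(P[...,0]-x)<.008)&(abs(P[...,1]-.15)<.08)][:,2])),3)) for x in (.68,.72,.74,.76,.78,.8,.82) if ((abs(P[...,0]-x)<.008)&(abs(P[...,1]-.15)<.08)).any()])
im=cv2.imread("pics/w3.png");cv2.imwrite("pics/w3c.png",cv2.resize(im[0:270,180:480],None,fx=2.2,fy=2.2,interpolation=cv2.INTER_CUBIC))
E
```

```text
w2 tubeB 1683 [371.9 232.9] [103.5  44.7] 89.72 mean [0.3744 0.231 ] ax -91.0 ztop [0.0395 0.0446]
w2 tubeA 9 [517.3 352.7] [3.2 3.5] 0.19 mean [0.5173 0.3527] ax -25.2 ztop [0.0186 0.0199]
w2 press-all 8962 [598.2 256.5] [104.6 234.5] 16.35 mean [0.5935 0.2514] ax -72.3 ztop [0.0263 0.1049]
w2 pressbase 4825 [598.2 256.5] [104.6 234.5] 16.35 mean [0.5926 0.2372] ax -64.4 ztop [0.0231 0.0277]
w2 anvil none
tall x>.6: min x by pctl [0.6115 0.6173 0.6299]
w2 leverhigh 832 [634.  133.3] [22.9 52.7] 16.91 mean [0.6324 0.1317] ax -74.2 ztop [0.1944 0.2147]
z at x [(0.68, -0.002), (0.72, -0.002), (0.74, -0.002), (0.76, -0.002), (0.78, -0.002)]
w3 tubeB 1443 [371.6 232.6] [104.4  44.3] 88.73 mean [0.3745 0.2318] ax -90.2 ztop [0.0393 0.0447]
w3 tubeA 1761 [437.3 420.5] [ 43.9 102.2] 84.39 mean [0.435  0.4191] ax -5.3 ztop [0.0394 0.0445]
w3 press-all 9212 [594.4 269.5] [104.2 262.4] 16.47 mean [0.5899 0.276 ] ax -73.7 ztop [0.0262 0.1013]
w3 pressbase 5290 [594.4 269.6] [104.2 262.2] 16.47 mean [0.5891 0.2741] ax -73.7 ztop [0.0225 0.0276]
w3 anvil 396 [563.2 375.2] [61.9 12.2] 16.56 mean [0.5625 0.3747] ax -163.6 ztop [0.0994 0.1013]
tall x>.6: min x by pctl [0.6021 0.6125 0.6245]
w3 leverhigh none
z at x [(0.68, -0.002), (0.72, -0.002), (0.74, -0.002), (0.76, -0.002), (0.78, -0.002)]
```

View pics/w3c.png

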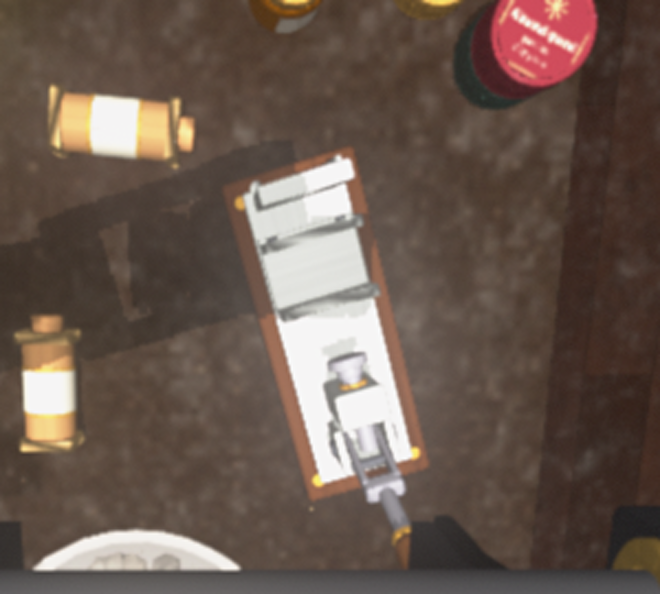

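Measurements agree: press base fits 104×262 mm, so the cradle is at (0.580, 0.319) with yaw 16.5°. Tube A is at (0.432, 0.421), cork towards -5.6°. Tube B is at (0.372, 0.227), cork towards 89.3°. I'll do tube A first, with tool z opposite the cork.

send_rows(moves="87 0 0 0 -7.05;87 0 0 0 -7.05;87 0 0 0 -7.05;87 0 0 0 -7.05;87 0 0 0 -7.05;87 0 0 0 -7.05;87 0 0 0 -7.05;87 0 0 0 -7.05;87 0 0 0 -7.05;87 0 0 0 -7.05;87 0 0 0 -7.05;87 0 0 0 -7.05;87 30.5 20 17.3 0;87 30.5 20 17.3 0;87 30.5 20 17.3 0;87 30.5 20 17.3 0;87 30.5 20 17.3 0;87 0 0 0 0;87 0 0 0 0")

```text
time_s: 8.08
position: [0.4312, 0.4209, 0.3649]
tcp_rot: [[0.098, -0.003, -0.995], [0.995, -0.002, 0.098], [-0.003, -1.0, 0.003]]
force: [0.1, -0.0, -0.1]
opening: 1.001
```

```bash
cat >> h.py <<'E'
def go(x,y,z,psi):
    """tool-frame move from the measured pose: turn (deg) first, then shift mm"""
    s=read_state();R=np.array(s["tcp_rot"]);p=np.array(s["position"])
    cur=np.degrees(np.arctan2(R[1,2],R[0,2]));d=(psi-cur+180)%360-180
    a=np.radians(psi);Zt=np.array([np.cos(a),np.sin(a),0]);Xt=np.array([Zt[1],-Zt[0],0])
    D=np.array([x,y,z])-p
    print("pos",np.round(p,4),"psi",round(cur,2),"turn",round(-d,2),"shift x y z mm",np.round(1000*np.array([D@Xt,-D[2],D@Zt]),1),"j",np.round(s["joint_positions"],0),"F",np.round(s["force"],1),"op",round(s["opening"],3),"t",s["time_s"])
E
python3 - <<'E'
from h import *
go(.4322,.4210,.006,174.4)
s=read_state();p=capture("wrist");T=wristT(s,p);P=cloud(p,T);cv2.imwrite("pics/w4.png",p["image"])
m=(P[...,0]>.36)&(P[...,0]<.51)&(P[...,1]>.35)&(P[...,1]<.49)&(P[...,2]>.012)&(P[...,2]<.06);print(m.sum(), np.where(m.any(1))[0][[0,-1]] if m.any() else "")
E
```

```text
pos [0.4312 0.4209 0.3649] psi 174.36 turn -0.04 shift x y z mm [ 2.000e-01  3.589e+02 -1.000e+00] j [ 34.  21.  74.  -0.  85. -51.] F [ 0.1 -0.  -0.1] op 1.001 t 8.0833
1993 [133 218]
```

send_rows(moves="87 0 38 -1 0;87 0 38 0 0;87 0 38 0 0;87 0 38 0 0;87 0 38 0 0;87 0 38 0 0;87 0 38 0 0;87 0 38 0 0;87 0 30 0 0;87 0 15 0 0;87 0 10 0 0;87 0 0 0 0;30 0 0 0 0;30 0 0 0 0;30 0 0 0 0;30 0 0 0 0;30 0 0 0 0;30 0 0 0 0;30 0 0 0 0")

```text
time_s: 9.72
position: [0.4338, 0.4202, 0.008]
tcp_rot: [[0.101, 0.001, -0.995], [0.995, 0.0, 0.101], [0.0, -1.0, -0.001]]
force: [0.2, -0.0, 0.2]
opening: 0.554
```

```bash
python3 - <<'E'
from h import *
go(.4322,.4210,.006,174.4)
E
```

```text
pos [0.4338 0.4202 0.008 ] psi 174.19 turn -0.21 shift x y z mm [0.7 2.  1.7] j [ 33.  46.  93.  -0.  41. -51.] F [ 0.2 -0.   0.2] op 0.554 t 9.7167
```

send_rows(moves="30 0 0 0 0;30 0 0 0 0;30 0 0 0 0;30 0 0 0 0;30 0 0 0 0")

```text
time_s: 10.13
position: [0.4338, 0.4202, 0.0077]
tcp_rot: [[0.101, 0.0, -0.995], [0.995, 0.0, 0.101], [0.0, -1.0, -0.0]]
force: [-1.1, 0.1, 1.8]
opening: 0.454
```

```bash
python3 - <<'E'
from h import *
go(.58,.32,.20,106.5)
E
```

```text
pos [0.4338 0.4202 0.0077] psi 174.18 turn 67.68 shift x y z mm [ 111.7 -192.3 -137.6] j [ 33.  46.  93.   0.  41. -51.] F [-1.1  0.1  1.8] op 0.454 t 10.1333
```

send_rows(moves="30 0 -38.5 0 0;30 0 -38.5 0 0;30 0 -38.5 0 0;30 0 -38.5 0 0;30 0 -38.5 0 0;30 0 0 0 6.77;30 0 0 0 6.77;30 0 0 0 6.77;30 0 0 0 6.77;30 0 0 0 6.77;30 0 0 0 6.77;30 0 0 0 6.77;30 0 0 0 6.77;30 0 0 0 6.77;30 0 0 0 6.77;30 27.9 0 -34.4 0;30 27.9 0 -34.4 0;30 27.9 0 -34.4 0;30 27.9 0 -34.4 0;30 0 0 0 0")

```text
time_s: 11.8
position: [0.5786, 0.3202, 0.1996]
tcp_rot: [[0.961, 0.006, -0.277], [0.278, -0.002, 0.961], [0.005, -1.0, -0.004]]
force: [0.4, 0.8, -0.8]
opening: 0.452
```

```bash
python3 - <<'E'
from h import *
go(.5796,.3194,.0615,106.5)
p=capture("scene");cv2.imwrite("pics/s5.png",cv2.resize(p["image"][150:320,130:360],None,fx=3,fy=3,interpolation=cv2.INTER_CUBIC))
E
```

```text
pos [0.5786 0.3202 0.1996] psi 106.11 turn -0.39 shift x y z mm [  0.7 138.1  -1.1] j [19. 34. 78. -0. 67.  3.] F [ 0.4  0.8 -0.8] op 0.452 t 11.8
```

View pics/s5.png

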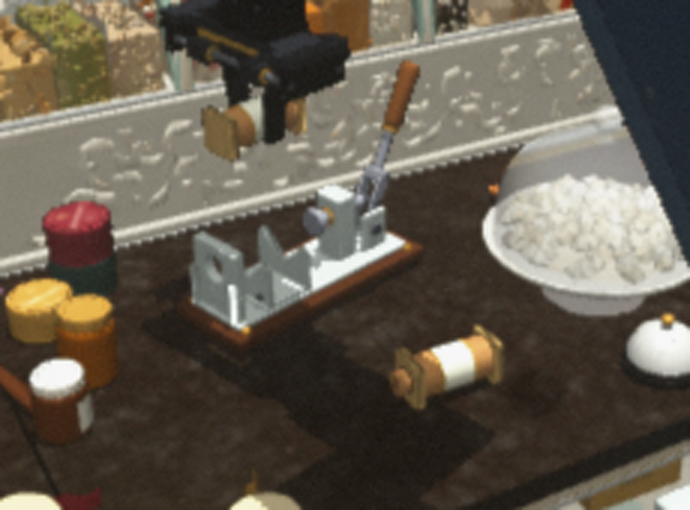

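The tube is held, plain end towards the anvil. Lowering into the cradle.

send_rows(moves="30 0.7 0 -2.7 -0.4;30 0 30 0 0;30 0 30 0 0;30 0 25 0 0;30 0 15 0 0;30 0 10 0 0;30 0 10 0 0;30 0 8 0 0;30 0 5 0 0;30 0 3 0 0;30 0 0 0 0;30 0 0 0 0")

```text
time_s: 12.85
position: [0.5754, 0.3256, 0.0724]
tcp_rot: [[0.956, 0.01, -0.294], [0.294, 0.003, 0.956], [0.011, -1.0, 0.0]]
force: [-5.2, -3.0, 31.3]
opening: 0.439
```

```bash
python3 - <<'E'
from h import *
go(.5796,.3194,.0607,106.5)
E
```

```text
pos [0.5754 0.3256 0.0724] psi 107.12 turn 0.62 shift x y z mm [ 2.3 11.7 -7.2] j [20. 43. 83. -0. 53.  3.] F [-5.2 -3.  31.3] op 0.439 t 12.85
```

Contact came 11 mm too early. I'll lift and look.

send_rows(moves="30 0 -20 0 0;30 0 -30 0 0;30 0 0 0 0;30 0 0 0 0")

```text
time_s: 13.18
position: [0.5731, 0.3248, 0.1165]
tcp_rot: [[0.956, 0.004, -0.292], [0.292, 0.002, 0.956], [0.005, -1.0, 0.001]]
force: [-1.0, -0.1, -1.6]
opening: 0.44
```

```bash
python3 - <<'E'
from h import *
go(.5796,.3194,.0607,106.5)
p=capture("scene");a=cv2.resize(p["image"][150:270,170:310],(700,600),interpolation=cv2.INTER_CUBIC)
cv2.imwrite("pics/s6.png",a)
E
```

```text
pos [0.5731 0.3248 0.1165] psi 106.96 turn 0.46 shift x y z mm [ 4.7 55.8 -7. ] j [20. 40. 82.  0. 58.  3.] F [-1.  -0.1 -1.6] op 0.44 t 13.1833
```

View pics/s6.png

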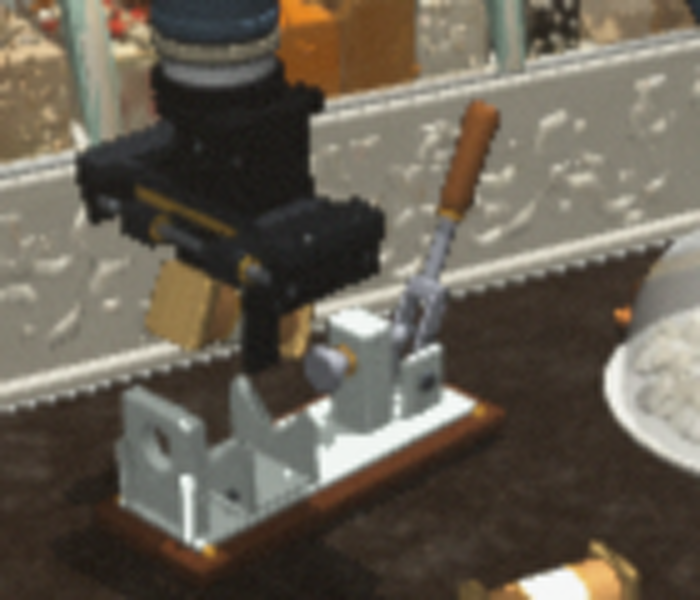

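```bash
python3 - <<'E'
from h import *
np.set_printoptions(precision=1,suppress=True)
g=np.array(read_state()["position"])+[0,0,.019]
X=np.array([.959,.284,0]);Y=np.array([-.284,.959,0]);c=np.array([.5796,.3194,.075])
for n in ("scene","top"):
    p=capture(n);P=cloud(p);im=p["image"].astype(int)
    d=(P-g)@np.stack([X,Y,[0,0,1]]).T*1000
    m=(abs(d[...,0])<45)&(abs(d[...,1])<75)&(abs(d[...,2])<45)&(p["z_map"]>0)
    m&=(im[...,2]-im[...,0]>35)   # kraft colour
    Q=d[m];print(n,len(Q))
    for lo in range(-72,72,8):
        q=Q[(Q[:,1]>=lo)&(Q[:,1]<lo+8)]
        if len(q): print(lo,len(q),"x",q[:,0].min(),q[:,0].max(),"z",q[:,2].min(),q[:,2].max())
E
```

```text
scene 268
-48 5 x -20.890035064892693 -16.13228672747555 z -14.137516778659348 0.8528221447750284
-40 18 x -21.241417127819833 -14.928159634191768 z -19.861584236055858 4.871365359597007
-32 23 x -22.012022932349463 -6.511593819343112 z -24.223910071114435 2.6302406136866905
-24 4 x -19.878692900215732 -13.598722342428117 z -8.605401761445725 3.4352934316344284
0 1 x -9.792845563198838 -9.792845563198838 z 30.58384595454103 30.58384595454103
8 10 x -20.284511898326837 -12.435528507076151 z 13.390027887601047 34.93074191193327
16 24 x -22.33689276737998 -10.641088387959256 z 6.492866237141209 38.230580148679664
24 17 x -23.677925279524445 -11.024535159385474 z 5.483339224505751 39.767638373128385
32 61 x -25.449167976820792 24.318698707977873 z 23.144686215662375 44.692784257413436
40 82 x -25.16362660364677 23.28650093826561 z 10.02687937553029 44.01011428264515
48 23 x -20.183027069324023 16.144907482799624 z 9.520527094730086 21.322545970180602
top 124
0 1 x 8.351763882307479 8.351763882307479 z 33.41724034165508 33.41724034165508
24 27 x -25.88152404747517 19.36122350012736 z 26.438059712587975 44.92089498047183
32 56 x -27.07973044487868 18.023065309921343 z 11.325750664521934 41.689192814893055
40 40 x -26.823603179816068 17.13237127008211 z 7.666061400624563 25.833168064932437
```

The tube's far collar landed on the anvil's top, so the tube pitched about 25° in the grip. I'll put it back on the counter, level it, and regrasp with a measured offset.

send_rows(moves="30 0 -35 0 0;30 0 -35 0 0;30 0 0 0 -6.75;30 0 0 0 -6.75;30 0 0 0 -6.75;30 0 0 0 -6.75;30 0 0 0 -6.75;30 0 0 0 -6.75;30 0 0 0 -6.75;30 0 0 0 -6.75;30 0 0 0 -6.75;30 0 0 0 -6.75;30 16.3 0 29.9 0;30 16.3 0 29.9 0;30 16.3 0 29.9 0;30 16.3 0 29.9 0;30 16.3 0 29.9 0;30 0 0 0 0;30 0 0 0 0;30 0 0 0 0")

```text
time_s: 15.0
position: [0.4315, 0.4188, 0.183]
tcp_rot: [[0.097, -0.001, -0.995], [0.995, -0.001, 0.097], [-0.001, -1.0, 0.001]]
force: [-0.2, -0.5, -0.9]
opening: 0.442
```

send_rows(moves="30 0 38 0 0;30 0 38 0 0;30 0 38 0 0;30 0 25 0 0;30 0 12 0 0;30 0 8 0 0;30 0 0 0 0;30 0 0 0 0")

```text
time_s: 15.67
position: [0.4331, 0.4192, 0.0258]
tcp_rot: [[0.099, 0.002, -0.995], [0.995, 0.001, 0.099], [0.001, -1.0, -0.001]]
force: [0.2, 0.4, -0.0]
opening: 0.438
```

```bash
python3 - <<'E'
from h import *
go(.4322,.4210,.0077,174.4)
E
```

```text
pos [0.4331 0.4192 0.0258] psi 174.33 turn -0.07 shift x y z mm [ 1.7 18.1  1.1] j [ 33.  44.  93.  -0.  43. -51.] F [ 0.2  0.4 -0. ] op 0.438 t 15.6667
```

send_rows(moves="30 0 6 0 0;30 0 4 0 0;30 0 0 0 0;30 0 4 0 0;30 0 0 0 0")

```text
time_s: 16.08
position: [0.4316, 0.419, 0.011]
tcp_rot: [[0.098, -0.0, -0.995], [0.995, 0.0, 0.098], [0.0, -1.0, 0.0]]
force: [0.3, -0.9, -1.6]
opening: 0.438
```

```bash
python3 - <<'E'
from h import *
go(.4322,.4210,.0077,174.4)
p=capture("scene");cv2.imwrite("pics/s7.png",cv2.resize(p["image"][230:330,130:270],(700,500),interpolation=cv2.INTER_CUBIC))
E
```

```text
pos [0.4316 0.419  0.011 ] psi 174.38 turn -0.02 shift x y z mm [ 2.   3.3 -0.4] j [ 34.  45.  93.   0.  41. -51.] F [ 0.3 -0.9 -1.6] op 0.438 t 16.0833
```

View pics/s7.png

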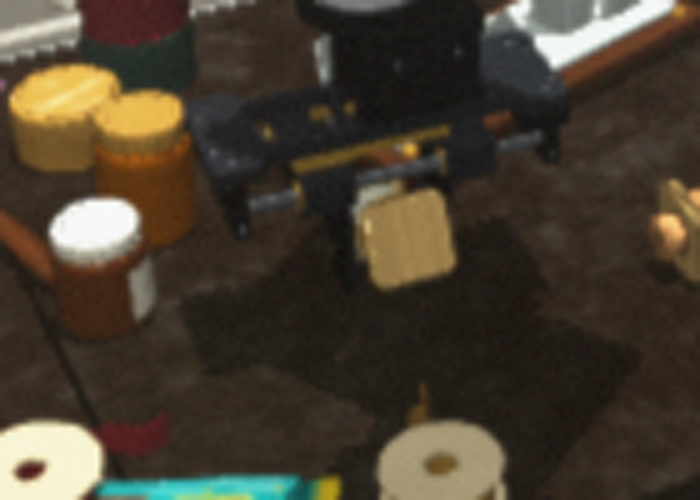

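send_rows(moves="30 0 4 0 0;30 0 3 0 0;30 0 0 0 0;87 0 0 0 0;87 0 0 0 0;87 0 0 0 0;87 0 0 0 0;87 0 0 0 0;87 0 0 0 0;87 0 0 0 0;87 0 0 0 0;87 0 0 0 0;87 0 -30 0 0;87 0 -35 0 0;87 0 -40 0 0;87 0 -40 0 0;87 0 -40 0 0;87 0 -40 -30 0;87 0 -30 -30 0;87 0 0 0 0")

```text
time_s: 17.8
position: [0.4948, 0.4154, 0.2602]
tcp_rot: [[0.1, 0.019, -0.995], [0.995, 0.009, 0.1], [0.01, -1.0, -0.018]]
force: [1.4, 0.1, 0.4]
opening: 1.002
```

```bash
cat >> h.py <<'E'
X=np.array([.959,.284,0]);Y=np.array([-.284,.959,0])
def seg(P,x0,x1,y0,y1,z0=.012,z1=.06,name="",rows=230):
    m=(P[...,0]>x0)&(P[...,0]<x1)&(P[...,1]>y0)&(P[...,1]<y1)&(P[...,2]>z0)&(P[...,2]<z1); m[rows:]=False
    m=cv2.morphologyEx(m.astype(np.uint8),cv2.MORPH_OPEN,np.ones((3,3)))
    n,l,st,_=cv2.connectedComponentsWithStats(m)
    if n<2: print(name,"none");return
    k=1+np.argmax(st[1:,4]);Q=P[l==k];r=cv2.minAreaRect((Q[:,:2]*1000).astype(np.float32))
    print(name,len(Q),"c",np.round(r[0],1),"size",np.round(r[1],1),"ang",round(r[2],2),"rows",st[k][1],st[k][1]+st[k][3],"z",np.round(np.percentile(Q[:,2],[5,50,98]),4))
E
python3 - <<'E'
from h import *
go(.4322,.4210,.0077,174.4)
s=read_state();p=capture("wrist");T=wristT(s,p);P=cloud(p,T);cv2.imwrite("pics/w8.png",p["image"])
seg(P,.33,.52,.33,.52,name="A");seg(P,.30,.50,.12,.32,name="B")
E
```

```text
pos [0.4948 0.4154 0.2602] psi 174.24 turn -0.16 shift x y z mm [ -0.5 252.5  62.8] j [ 30.  29.  77.  -0.  72. -54.] F [1.4 0.1 0.4] op 1.002 t 17.8
A 3579 c [430.3 418.5] size [ 43.8 102.3] ang 85.26 rows 62 162 z [0.0289 0.0399 0.0444]
B 4555 c [371.8 233.1] size [105.   44.4] ang 88.83 rows 48 102 z [0.0238 0.0393 0.0444]
```

View pics/w8.png

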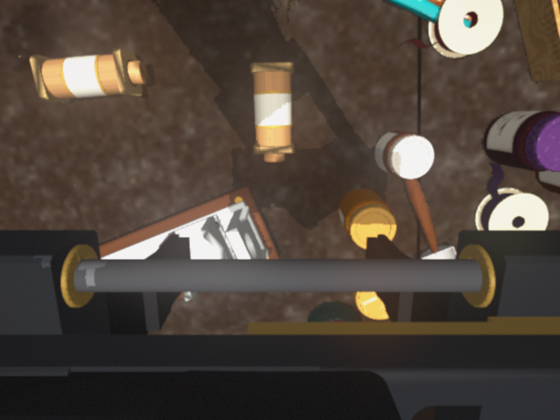

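Tube A is level again at (0.425, 0.419). I'll regrasp with slower, settled moves.

send_rows(moves="87 -1.1 0 35 -1;87 -1.1 0 34.7 0;87 0 30 0 0;87 0 35 0 0;87 0 35 0 0;87 0 35 0 0;87 0 35 0 0;87 0 30 0 0;87 0 20 0 0;87 0 14 0 0;87 0 0 0 0;87 0 0 0 0;87 0 0 0 0")

```text
time_s: 18.93
position: [0.4159, 0.4177, 0.018]
tcp_rot: [[0.08, -0.0, -0.997], [0.997, -0.0, 0.08], [-0.0, -1.0, 0.0]]
force: [0.4, 0.5, 0.6]
opening: 1.003
```

```bash
python3 - <<'E'
from h import *
go(.4252,.4189,.006,175.26)
go(.4252,.4189,.006,175.26)
E
```

```text
pos [0.4159 0.4177 0.018 ] psi 175.39 turn 0.13 shift x y z mm [ 2.  12.  -9.2] j [ 34.  44.  95.   0.  41. -51.] F [0.4 0.5 0.6] op 1.003 t 18.9333
pos [0.4159 0.4177 0.018 ] psi 175.39 turn 0.13 shift x y z mm [ 2.  12.  -9.2] j [ 34.  44.  95.   0.  41. -51.] F [0.4 0.5 0.6] op 1.003 t 18.9333
```

That explains it: the arm was still settling when I took readings. From now on I'll use four or more settle rows before a reading.

send_rows(moves="87 2 4 -9.2 0;87 0 4 0 0;87 0 3 0 0;87 0 0 0 0;87 0 0 0 0;87 0 0 0 0;30 0 0 0 0;30 0 0 0 0;30 0 0 0 0;30 0 0 0 0;30 0 0 0 0;30 0 0 0 0;30 0 0 0 0;30 0 0 0 0;30 0 0 0 0;30 0 0 0 0;30 0 0 0 0;30 0 0 0 0")

```text
time_s: 20.43
position: [0.4257, 0.419, 0.0069]
tcp_rot: [[0.081, 0.0, -0.997], [0.997, 0.0, 0.081], [0.0, -1.0, -0.0]]
force: [0.5, 0.4, 0.7]
opening: 0.451
```

```bash
python3 - <<'E'
from h import *
go(.4252,.4189,.006,175.26)
go(.5796,.3194,.2,106.5)
E
```

```text
pos [0.4257 0.419  0.0069] psi 175.37 turn 0.11 shift x y z mm [-0.1  0.9  0.5] j [ 34.  46.  94.   0.  40. -52.] F [0.5 0.4 0.7] op 0.451 t 20.4333
pos [0.4257 0.419  0.0069] psi 175.37 turn 68.87 shift x y z mm [ 119.3 -193.1 -139.2] j [ 34.  46.  94.   0.  40. -52.] F [0.5 0.4 0.7] op 0.451 t 20.4333
```

send_rows(moves="30 0 -25 0 0;30 0 -35 0 0;30 0 -38 0 0;30 0 -38 0 0;30 0 -32 0 0;30 0 -25 0 0;30 0 0 0 6.9;30 0 0 0 6.9;30 0 0 0 6.9;30 0 0 0 6.9;30 0 0 0 6.9;30 0 0 0 6.9;30 0 0 0 6.9;30 0 0 0 6.9;30 0 0 0 6.9;30 0 0 0 6.8;30 20 0 -23.2 0;30 20 0 -23.2 0;30 20 0 -23.2 0")

```text
time_s: 22.02
position: [0.5029, 0.3688, 0.1996]
tcp_rot: [[0.958, -0.001, -0.285], [0.285, -0.0, 0.958], [-0.001, -1.0, -0.0]]
force: [0.6, -0.0, -1.1]
opening: 0.453
```

send_rows(moves="30 20 0 -23.2 0;30 20 0 -23.2 0;30 19.3 0 -23.2 0;30 0 0 0 0;30 0 0 0 0;30 0 0 0 0;30 0 0 0 0;30 0 0 0 0")

```text
time_s: 22.68
position: [0.5782, 0.3201, 0.1998]
tcp_rot: [[0.959, -0.001, -0.285], [0.285, -0.0, 0.959], [-0.001, -1.0, 0.0]]
force: [-0.5, -0.1, -0.9]
opening: 0.452
```

```bash
python3 - <<'E'
from h import *
go(.5799,.3184,.06,106.5)
E
```

```text
pos [0.5782 0.3201 0.1998] psi 106.56 turn 0.06 shift x y z mm [  1.1 139.8  -2.1] j [19. 34. 78.  0. 68.  3.] F [-0.5 -0.1 -0.9] op 0.452 t 22.6833
```

send_rows(moves="30 1.1 12 -2.1 0;30 0 20 0 0;30 0 20 0 0;30 0 15 0 0;30 0 0 0 0;30 0 0 0 0;30 0 0 0 0;30 0 0 0 0;30 0 0 0 0")

```text
time_s: 23.43
position: [0.582, 0.318, 0.1342]
tcp_rot: [[0.959, 0.003, -0.284], [0.284, 0.001, 0.959], [0.003, -1.0, 0.0]]
force: [0.8, -0.4, -1.1]
opening: 0.454
```

```bash
python3 - <<'E'
from h import *
go(.5799,.3184,.06,106.5)
p=capture("scene");cv2.imwrite("pics/s9.png",cv2.resize(p["image"][170:260,170:280],(770,630),interpolation=cv2.INTER_CUBIC))
E
```

```text
pos [0.582  0.318  0.1342] psi 106.48 turn -0.02 shift x y z mm [-1.9 74.2  1. ] j [19. 39. 81.  0. 60.  3.] F [ 0.8 -0.4 -1.1] op 0.454 t 23.4333
```

View pics/s9.png

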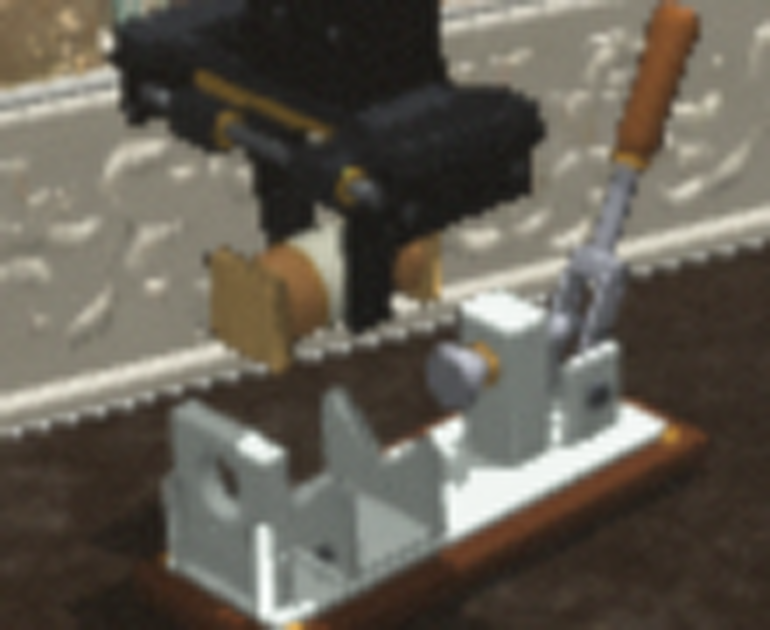

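send_rows(moves="30 -1.5 8 0.5 0;30 0 8 0 0;30 0 8 0 0;30 0 8 0 0;30 0 0 0 0;30 0 0 0 0;30 0 0 0 0")

```text
time_s: 24.07
position: [0.5797, 0.3176, 0.1006]
tcp_rot: [[0.959, -0.0, -0.284], [0.284, -0.0, 0.959], [-0.0, -1.0, -0.0]]
force: [-0.4, -0.4, -1.2]
opening: 0.45
```

```bash
python3 - <<'E'
from h import *
go(.5799,.3184,.06,106.5)
E
```

```text
pos [0.5797 0.3176 0.1006] psi 106.47 turn -0.03 shift x y z mm [ 0.4 40.6  0.7] j [19. 41. 82. -0. 57.  3.] F [-0.4 -0.4 -1.2] op 0.45 t 24.0667
```

send_rows(moves="30 0 8 0.5 0;30 0 8 0 0;30 0 8 0 0;30 0 6 0 0;30 0 5 0 0;30 0 4 0 0;30 0 0 0 0;30 0 0 0 0;30 0 0 0 0")

```text
time_s: 24.82
position: [0.5797, 0.3182, 0.0621]
tcp_rot: [[0.959, 0.0, -0.284], [0.284, 0.0, 0.959], [0.0, -1.0, 0.0]]
force: [-0.4, 0.4, -0.5]
opening: 0.451
```

```bash
python3 - <<'E'
from h import *
go(.5799,.3184,.06,106.5)
E
```

```text
pos [0.5797 0.3182 0.0621] psi 106.48 turn -0.02 shift x y z mm [0.2 2.1 0.1] j [19. 44. 83.  0. 53.  3.] F [-0.4  0.4 -0.5] op 0.451 t 24.8167
```

send_rows(moves="30 0 1.5 0 0;30 0 0 0 0;87 0 0 0 0;87 0 0 0 0;87 0 0 0 0;87 0 0 0 0;87 0 0 0 0;87 0 0 0 0;87 0 0 0 0;87 0 0 0 0;87 0 0 0 0;87 0 -15 0 0;87 0 -25 0 0;87 0 -35 0 0;87 0 -35 0 0;87 0 -35 0 0;87 0 -35 0 0;0 0 -30 0 0;0 0 -10 0 0")

```text
time_s: 26.4
position: [0.5819, 0.319, 0.2865]
tcp_rot: [[0.959, 0.01, -0.284], [0.284, 0.003, 0.959], [0.01, -1.0, 0.001]]
force: [1.1, 0.4, 1.4]
opening: 0.923
```

send_rows(moves="0 0 0 -25 0;0 0 0 -35 0;0 0 0 -35 0;0 0 0 -35 0;0 0 0 -35 0;0 0 0 -35 0;0 0 0 -35 0;0 0 0 -20 0;0 0 0 0 0;0 0 0 0 0;0 0 0 0 0;0 0 0 0 0;0 0 0 0 0")

```text
time_s: 27.48
position: [0.6513, 0.0751, 0.2802]
tcp_rot: [[0.958, -0.001, -0.286], [0.286, 0.0, 0.958], [-0.0, -1.0, 0.0]]
force: [-0.3, 0.2, -0.2]
opening: 0.024
```

```bash
python3 - <<'E'
from h import *
go(.652,.075,.172,106.5)
s=read_state();p=capture("wrist");T=wristT(s,p);P=cloud(p,T)
seg(P,.50,.64,.28,.42,z0=.078,z1=.10,name="tubetop")
seg(P,.48,.66,.22,.48,z0=.104,z1=.15,name="anythinghigh")
p=capture("scene");cv2.imwrite("pics/s10.png",cv2.resize(p["image"][140:260,170:330],(800,600),interpolation=cv2.INTER_CUBIC))
for q in mark_of(p,"tube_a_center")[:4]: print(q["p"],q["pixel"],w(p,*q["pixel"],z=.075))
for n in ("cake_stand_1",):
  for q in masks_of(p,n)[:3]: print(n,q["p"],q["bbox"])
E
```

```text
pos [0.6513 0.0751 0.2802] psi 106.59 turn 0.09 shift x y z mm [  0.7 108.2  -0.3] j [ -3.  30.  73.   0.  77. -20.] F [-0.3  0.2 -0.2] op 0.024 t 27.4833
tubetop none
anythinghigh none
0.77 [269.8, 277.1] [0.31812254 0.26814247 0.075     ]
cake_stand_1 0.17 [208.5, 218.2, 233.6, 240.8]
```

View pics/s10.png

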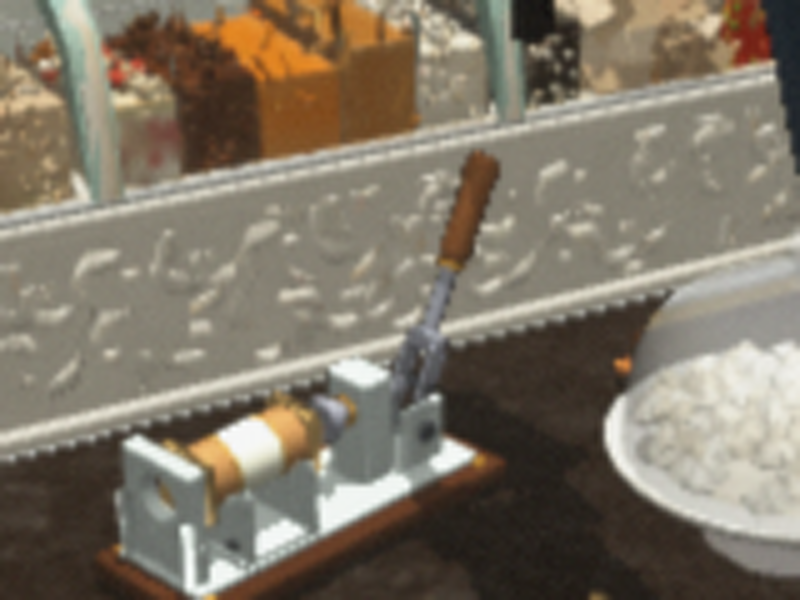

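Tube A is seated in the cradle. Next I'll push the lever.

send_rows(moves="0 0.7 20 0 0;0 0 30 0 0;0 0 30 0 0;0 0 18 0 0;0 0 10 0 0;0 0 0 0 0;0 0 0 0 0;0 0 0 0 0;0 0 0 0 0;0 0 0 12 0;0 0 0 12 0;0 0 0 12 0;0 0 0 12 0;0 0 0 12 0;0 0 0 12 0;0 0 0 12 0;0 0 0 12 0;0 0 0 12 0;0 0 0 0 0;0 0 0 0 0")

```text
time_s: 29.35
position: [0.6218, 0.1773, 0.1736]
tcp_rot: [[0.958, 0.002, -0.286], [0.286, -0.003, 0.958], [0.001, -1.0, -0.003]]
force: [-1.3, -5.5, 4.1]
opening: 0.009
```

```bash
cat >> h.py <<'E'
def py():
    s=read_state();d=np.array(s["position"])-[.5796,.3194,.0];print("press X,Y,z",np.round([d@X*1000,d@Y*1000,d[2]*1000],1),"F XYz",np.round([np.dot(s["force"],X),np.dot(s["force"],Y),s["force"][2]],1),"t",s["time_s"])
E
python3 -c "from h import *;py()"
```

```text
press X,Y,z [ 1.000e-01 -1.483e+02  1.736e+02] F XYz [-2.8 -4.9  4.1] t 29.35
```

send_rows(moves="0 0 0 10 0;0 0 0 10 0;0 0 0 10 0;0 0 0 8 0;0 0 0 0 0;0 0 0 0 0;0 0 0 0 0;0 0 0 0 0")

```text
time_s: 30.02
position: [0.6113, 0.2113, 0.1717]
tcp_rot: [[0.959, 0.0, -0.284], [0.284, -0.005, 0.959], [-0.001, -1.0, -0.005]]
force: [1.6, -8.0, -2.2]
opening: 0.006
```

```bash
python3 -c "from h import *;py()"
```

```text
press X,Y,z [  -0.3 -112.6  171.7] F XYz [-0.7 -8.1 -2.2] t 30.0167
```

send_rows(moves="0 0 0 5 0;0 0 0 5 0;0 0 0 0 0;0 0 0 0 0;0 0 0 0 0")

```text
time_s: 30.43
position: [0.6087, 0.2199, 0.1715]
tcp_rot: [[0.959, 0.0, -0.284], [0.284, -0.007, 0.959], [-0.002, -1.0, -0.006]]
force: [2.0, -8.8, -2.5]
opening: 0.004
```

```bash
python3 -c "from h import *;py()"
```

```text
press X,Y,z [  -0.3 -103.6  171.5] F XYz [-0.6 -9.  -2.5] t 30.4333
```

send_rows(moves="0 0 0 5 0;0 0 0 3 0;0 0 0 0 0;0 0 0 0 0;0 0 0 0 0")

```text
time_s: 30.85
position: [0.6066, 0.2272, 0.1716]
tcp_rot: [[0.959, 0.0, -0.284], [0.284, -0.007, 0.959], [-0.002, -1.0, -0.007]]
force: [2.6, -11.0, -1.2]
opening: 0.005
```

```bash
python3 -c "from h import *;py()"
```

```text
press X,Y,z [ -0.3 -96.1 171.6] F XYz [ -0.6 -11.3  -1.2] t 30.85
```

send_rows(moves="0 0 0 4 0;0 0 0 0 0;0 0 0 0 0;0 0 0 0 0")

```text
time_s: 31.18
position: [0.6065, 0.2277, 0.1717]
tcp_rot: [[0.959, 0.002, -0.285], [0.285, -0.013, 0.958], [-0.002, -1.0, -0.013]]
force: [3.6, -17.7, -2.6]
opening: 0.004
```

```bash
python3 -c "from h import *;py()"
```

```text
press X,Y,z [ -0.3 -95.6 171.7] F XYz [ -1.6 -18.   -2.6] t 31.1833
```

The stop is reached: 4 mm commanded moved it 0.5 mm and the force jumped. I'll press slightly more, then let the lever return.

send_rows(moves="0 0 0 3 0;0 0 0 0 0;0 0 0 0 0;0 0 0 0 0")

```text
time_s: 31.52
position: [0.6065, 0.2279, 0.1717]
tcp_rot: [[0.958, 0.003, -0.285], [0.285, -0.018, 0.958], [-0.002, -1.0, -0.018]]
force: [4.9, -23.2, -1.3]
opening: 0.005
```

send_rows(moves="0 0 0 -15 0;0 0 0 -20 0;0 0 0 -20 0;0 0 0 -20 0;0 0 0 -20 0;0 0 0 -20 0;0 0 0 -20 0;0 0 0 -20 0;0 0 0 -15 0;0 0 0 0 0;0 0 0 0 0;87 0 -30 0 0;87 0 -35 0 0;87 0 -35 0 0;87 0 -20 0 0;87 0 0 0 0;87 0 0 0 0;87 0 0 0 0")

```text
time_s: 33.02
position: [0.6509, 0.0761, 0.2911]
tcp_rot: [[0.959, -0.003, -0.285], [0.285, 0.001, 0.959], [-0.002, -1.0, 0.001]]
force: [0.1, -1.2, -0.8]
opening: 0.448
```

```bash
python3 - <<'E'
from h import *
py();go(.5796,.3194,.29,106.5)
p=capture("scene");cv2.imwrite("pics/s11.png",cv2.resize(p["image"][140:290,170:330],(800,750),interpolation=cv2.INTER_CUBIC)[:600])
for q in mark_of(p,"lever_grip")[:2]: print(q["p"],w(p,*q["pixel"],z=.18))
E
```

```text
press X,Y,z [  -0.7 -253.6  291.1] F XYz [-0.2 -1.1 -0.8] t 33.0167
pos [0.6509 0.0761 0.2911] psi 106.55 turn 0.05 shift x y z mm [  0.8   1.1 253.5] j [ -3.  29.  73.   0.  78. -20.] F [ 0.1 -1.2 -0.8] op 0.448 t 33.0167
```

View pics/s11.png

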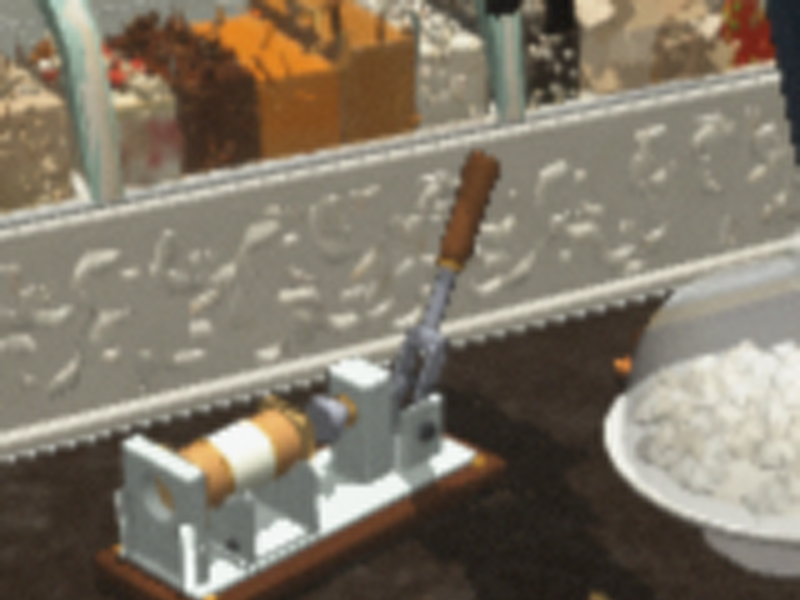

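Lever is back and tube A rests against the anvil. I'll fetch it, grasping 5 mm towards the anvil.

send_rows(moves="87 0.8 0 20 0;87 0 0 35 0;87 0 0 35 0;87 0 0 35 0;87 0 0 35 0;87 0 0 35 0;87 0 0 35 0;87 0 0 28.5 0;87 0 0 0 0;87 0 0 0 0;87 0 0 0 0;87 0 0 0 0;87 0 30 0 0;87 0 35 0 0;87 0 25 0 0;87 0 15 0 0;87 0 10 0 0;87 0 0 0 0;87 0 0 0 0;87 0 0 0 0")

```text
time_s: 34.78
position: [0.581, 0.3227, 0.1789]
tcp_rot: [[0.959, 0.003, -0.283], [0.283, 0.001, 0.959], [0.003, -1.0, 0.0]]
force: [0.8, 1.0, -0.0]
opening: 0.999
```

```bash
python3 - <<'E'
from h import *
py();go(.5782,.3242,.0615,106.5)
E
```

```text
press X,Y,z [  2.3   2.8 178.9] F XYz [ 1.1  0.7 -0. ] t 34.7833
pos [0.581  0.3227 0.1789] psi 106.43 turn -0.07 shift x y z mm [ -2.3 117.4   2.2] j [19. 36. 79.  0. 65.  3.] F [ 0.8  1.  -0. ] op 0.999 t 34.7833
```

send_rows(moves="87 -1.3 20 2 0;87 0 25 0 0;87 0 25 0 0;87 0 20 0 0;87 0 15 0 0;87 0 8 0 0;87 0 4 0 0;87 0 0 0 0;87 0 0 0 0;87 0 0 0 0;87 0 0 0 0")

```text
time_s: 35.7
position: [0.5788, 0.3247, 0.0617]
tcp_rot: [[0.959, 0.002, -0.284], [0.284, 0.001, 0.959], [0.003, -1.0, 0.0]]
force: [0.2, 0.9, 0.5]
opening: 1.001
```

```bash
python3 -c "from h import *;py()"
```

```text
press X,Y,z [ 0.7  5.4 61.7] F XYz [0.5 0.8 0.5] t 35.7
```

send_rows(moves="30 0 0 0 0;30 0 0 0 0;30 0 0 0 0;30 0 0 0 0;30 0 0 0 0;30 0 0 0 0;30 0 0 0 0;30 0 0 0 0;30 0 0 0 0;30 0 0 0 0;30 0 0 0 0;30 0 0 0 0;30 0 0 0 0")

```text
time_s: 36.78
position: [0.5773, 0.3242, 0.0602]
tcp_rot: [[0.959, -0.001, -0.284], [0.284, -0.0, 0.959], [-0.001, -1.0, -0.0]]
force: [-1.9, -1.0, -0.1]
opening: 0.45
```

```bash
python3 -c "from h import *;py();go(.57,.32,.2,106.5)"
```

```text
press X,Y,z [-0.8  5.3 60.2] F XYz [-2.1 -0.4 -0.1] t 36.7833
pos [0.5773 0.3242 0.0602] psi 106.47 turn -0.03 shift x y z mm [  -8.2 -139.8   -2. ] j [20. 44. 83.  0. 53.  3.] F [-1.9 -1.  -0.1] op 0.45 t 36.7833
```

Gripped again. Lifting, turning, and moving high over to view the rack.

send_rows(moves="30 0 -15 -1 0;30 0 -25 0 0;30 0 -30 0 0;30 0 -30 0 0;30 0 -30 0 7.13;30 0 -30 0 7.13;30 0 -30 0 7.13;30 0 -30 0 7.13;30 0 -30 0 7.13;30 0 -30 0 7.13;30 0 -30 0 7.13;30 0 -20 0 7.13;30 0 -10 0 7.13;30 0 0 0 7.13;30 0 0 0 7.13;30 0 0 0 7.13;30 0 0 0 7.13;30 0 0 0 7.11")

```text
time_s: 38.28
position: [0.5784, 0.3235, 0.4]
tcp_rot: [[0.11, 0.001, 0.994], [-0.994, 0.0, 0.11], [-0.0, -1.0, 0.001]]
force: [-0.7, -0.0, -1.4]
opening: 0.449
```

send_rows(moves="30 25 0 -4 0;30 35 0 -8 0;30 35 0 -8 0;30 35 0 -8 0;30 35 0 -8 0;30 35 0 -8 0;30 35 0 -8 0;30 35 0 -8 0;30 35 0 -8 0;30 35 0 -8 0;30 35 0 -8 0;30 35 0 -8 0;30 35 0 -8 0;30 20 0 -4 0;30 0 0 0 0;30 0 0 0 0;30 0 0 0 0;30 0 0 0 0;30 0 0 0 0;30 0 0 0 0")

```text
time_s: 39.95
position: [0.529, -0.1493, 0.4005]
tcp_rot: [[0.118, 0.0, 0.993], [-0.993, 0.0, 0.118], [-0.0, -1.0, 0.0]]
force: [0.2, 0.0, -1.0]
opening: 0.453
```

```bash
python3 - <<'E'
from h import *
go(.64,-.065,.2,6.7)
s=read_state();p=capture("wrist");T=wristT(s,p);P=cloud(p,T);cv2.imwrite("pics/w12.png",p["image"]);np.savez("w12.npz",P=P,im=p["image"])
for q in mark_of(p,"notch_1")[:4]: print(q["p"],q["pixel"],w(p,*q["pixel"],z=.049,T=T))
seg(P,.56,.75,-.32,.02,z0=.006,z1=.07,name="rack all")
seg(P,.56,.75,-.32,.02,z0=.03,z1=.07,name="slats")
seg(P,.3,.7,-.2,.15,z0=.08,z1=.25,name="stand")
E
```

```text
pos [ 0.529  -0.1493  0.4005] psi 6.78 turn 0.08 shift x y z mm [-70.8 200.5 120.1] j [-27.  15.  78.   0.  87.  56.] F [ 0.2  0.  -1. ] op 0.453 t 39.95
0.69 [78.8, 288.1] [ 0.65011792 -0.14996176  0.049     ]
0.62 [79.2, 346.7] [ 0.65922421 -0.23103039  0.049     ]
rack all 10556 c [ 649.9 -147.4] size [ 86.2 261.9] ang 7.23 rows 50 112 z [0.012  0.014  0.0414]
slats 320 c [ 670.4 -103.3] size [ 8.4 59.9] ang 6.95 rows 57 65 z [0.0313 0.0398 0.0423]
stand 11635 c [494.7   6.2] size [110.8 198. ] ang 5.29 rows 139 230 z [0.1118 0.1564 0.1755]
```

View pics/w12.png

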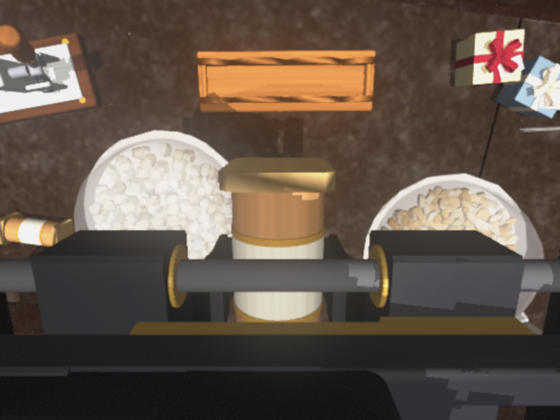

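```bash
python3 - <<'E'
from h import *
np.set_printoptions(precision=3,suppress=True)
d=np.load("w2.npz");pic=dict(mtx=d["m"])
for px in ((222,242),(222,171),(222,312),(151,242)): print(w(pic,*px,z=.11,T=d["T"]))
P=np.load("w12.npz")["P"]
for name,(c0,c1) in dict(s1=(60,235),s2=(340,545)).items():
    Q=P[120:232,c0:c1].reshape(-1,3);Q=Q[(Q[:,2]>.07)&(Q[:,2]<.25)]
    print(name,len(Q),Q.min(0),Q.max(0),"z pct",np.percentile(Q[:,2],[5,50,95]))
    H=Q[Q[:,2]>.05]; n=H[:,0].argmax(); print(" max x pt",H[n]," max y",H[H[:,1].argmax()]," min y",H[H[:,1].argmin()])
go(.6499,-.1474,.034,7.0)
E
```

```text
[0.447 0.017 0.11 ]
[0.337 0.017 0.11 ]
[0.556 0.017 0.11 ]
[0.45  0.126 0.11 ]
s1 11859 [ 0.427 -0.097  0.07 ] [0.56  0.103 0.178] z pct [0.109 0.156 0.175]
 max x pt [0.56  0.01  0.071]  max y [0.508 0.103 0.07 ]  min y [ 0.446 -0.097  0.127]
s2 5632 [ 0.455 -0.502  0.07 ] [ 0.551 -0.299  0.165] z pct [0.079 0.134 0.16 ]
 max x pt [ 0.551 -0.417  0.071]  max y [ 0.47  -0.299  0.07 ]  min y [ 0.515 -0.502  0.07 ]
pos [ 0.529 -0.15   0.401] psi 6.75 turn -0.25 shift x y z mm [ 12.5 366.5 120.2] j [-27.  15.  78.   0.  87.  56.] F [ 0.1 -1.  -1. ] op 0.449 t 40.05
```

Rack centre is (0.650, -0.147), yaw 7°. I'll use notch 3 for tube A and notch 1 for tube B.

send_rows(moves="30 19 0 23.9 -0.25;30 19 0 23.9 0;30 19 10 23.9 0;30 19 20 23.9 0;30 18.6 30 23.7 0;30 0 35 0 0;30 0 35 0 0;30 0 35 0 0;30 0 35 0 0;30 0 30 0 0;30 0 20 0 0;30 0 10 0 0;30 0 0 0 0;30 0 0 0 0;30 0 0 0 0;30 0 0 0 0;30 0 0 0 0")

```text
time_s: 41.47
position: [0.6592, -0.2304, 0.143]
tcp_rot: [[0.121, 0.003, 0.993], [-0.993, -0.002, 0.121], [0.002, -1.0, 0.003]]
force: [-0.2, 0.9, -1.3]
opening: 0.451
```

```bash
python3 -c "from h import *;go(.659,-.2288,.0345,7.0)"
```

```text
pos [ 0.6592 -0.2304  0.143 ] psi 6.93 turn -0.07 shift x y z mm [ -1.6 108.5   0. ] j [-28.  41.  75.   0.  64.  55.] F [-0.2  0.9 -1.3] op 0.451 t 41.4667
```

send_rows(moves="30 -1.2 15 0 0;30 0 20 0 0;30 0 20 0 0;30 0 15 0 0;30 0 10 0 0;30 0 8 0 0;30 0 6 0 0;30 0 5 0 0;30 0 5 0 0;30 0 0 0 0;30 0 0 0 0;30 0 0 0 0;30 0 0 0 0")

```text
time_s: 42.55
position: [0.6584, -0.2289, 0.0376]
tcp_rot: [[0.121, 0.001, 0.993], [-0.993, -0.001, 0.121], [0.001, -1.0, 0.001]]
force: [-0.1, 0.7, -1.6]
opening: 0.45
```

```bash
python3 -c "from h import *;go(.659,-.2288,.0345,7.0)"
```

```text
pos [ 0.6584 -0.2289  0.0376] psi 6.93 turn -0.07 shift x y z mm [0.  3.1 0.6] j [-28.  48.  78.   0.  54.  55.] F [-0.1  0.7 -1.6] op 0.45 t 42.55
```

send_rows(moves="30 0 2.2 0 0;30 0 0 0 0;87 0 0 0 0;87 0 0 0 0;87 0 0 0 0;87 0 0 0 0;87 0 0 0 0;87 0 0 0 0;87 0 0 0 0;87 0 0 0 0;87 0 -15 0 0;87 0 -30 0 0;87 0 -35 0 0;87 0 -35 0 0;87 0 -35 0 0;87 0 -35 0 -7.1;87 0 -35 0 -7.1;87 0 -35 0 -7.1;87 0 -35 0 -7.1;87 0 -35 0 -7.1")

```text
time_s: 44.22
position: [0.6574, -0.2282, 0.3631]
tcp_rot: [[0.679, 0.001, 0.734], [-0.734, -0.001, 0.679], [0.001, -1.0, 0.0]]
force: [0.1, -0.4, -0.5]
opening: 1.0
```

send_rows(moves="87 0 -35 0 -7.1;87 0 0 0 -7.1;87 0 0 0 -7.1;87 0 0 0 -7.1;87 0 0 0 -7.1;87 0 0 0 -7.1;87 0 0 0 -7.1;87 0 0 0 -7.1;87 0 0 0 -7.1;87 0 0 0 -7.1;87 0 0 0 -7.1;87 0 0 0 -7.1;87 0 0 0 -7.1;87 0 0 0 -7.1;87 0 0 0 -7.1;87 0 0 0 -7.1;87 0 0 0 -7.1;87 0 0 0 -7.1;87 0 0 0 -7.1;87 0 0 0 -7.1")

```text
time_s: 45.88
position: [0.6575, -0.2284, 0.3961]
tcp_rot: [[-0.083, 0.001, -0.997], [0.997, -0.0, -0.083], [-0.0, -1.0, -0.001]]
force: [0.1, -0.3, 0.1]
opening: 1.004
```

send_rows(moves="87 0 0 0 -7.1;87 0 0 0 -7.1;87 0 0 0 -7.1;87 0 0 0 -7.1;87 0 0 0 -7.1;87 0 0 0 -7.1;87 0 0 0 -7.1;87 0 0 0 -7.1;87 0 0 0 -7.1;87 0 0 0 -7.1;87 0 0 0 -7.1;87 0 0 0 -7.1;87 0 0 0 0;87 0 0 0 0;87 0 0 0 0;87 0 0 0 0")

```text
time_s: 47.22
position: [0.7008, -0.0271, 0.3686]
tcp_rot: [[-0.912, -0.022, -0.41], [0.409, -0.145, -0.901], [-0.04, -0.989, 0.141]]
force: [-0.1, -0.7, -0.2]
opening: 1.001
```

```bash
python3 -c "
from h import *;go(.40,.34,.36,269.3)
p=capture('scene')
for q in masks_of(p,'tube_a_center')[:3]: print(q['p'],q['bbox'])
for q in mark_of(p,'tube_a_center')[:4]: print(q['p'],q['pixel'],w(p,*q['pixel'],z=.022))
P=cloud(p);seg(P,.55,.75,-.32,-.16,z0=.05,z1=.1,name='notch3 tube',rows=420)
p=capture('top');P=cloud(p);seg(P,.55,.75,-.32,-.16,z0=.05,z1=.1,name='notch3 tube',rows=420)
"
```

```text
pos [ 0.7008 -0.0271  0.3686] psi -114.46 turn -23.76 shift x y z mm [ 305.3    8.6 -363.4] j [  -8.   31.   58.   -8.   91. -164.] F [-0.1 -0.7 -0.2] op 1.001 t 47.2167
0.86 [259.8, 254.8, 299.1, 286.9]
0.84 [270.3, 278.0] [0.37932248 0.22759203 0.022     ]
notch3 tube none
notch3 tube 257 c [ 658.7 -230.5] size [99.3 46.4] ang 5.25 rows 160 182 z [0.0545 0.0672 0.0763]
```

Joint 6 hit its limit and the arm shifted by itself, though in free air. I'll rotate back, travel, and finish the turn there.

send_rows(moves="87 0 0 0 7;87 0 0 0 7;87 0 0 0 7;87 0 0 0 7;87 0 0 0 7;87 0 0 0 7;87 0 0 0 7;87 0 0 0 7;87 0 0 0 7;87 0 0 0 7;87 0 0 0 0;87 0 0 0 0;87 0 0 0 0")

```text
time_s: 48.5
position: [0.7008, -0.0264, 0.3676]
tcp_rot: [[0.07, -0.023, -0.997], [0.987, -0.144, 0.072], [-0.145, -0.989, 0.013]]
force: [0.3, -0.5, 0.6]
opening: 1.005
```

```bash
python3 -c "
from h import *;print(np.round(read_state()['tcp_rot'],3));go(.40,.34,.36,200)"
```

```text
[[ 0.07  -0.023 -0.997]
 [ 0.987 -0.144  0.072]
 [-0.145 -0.989  0.013]]
pos [ 0.7008 -0.0264  0.3676] psi 175.86 turn -24.14 shift x y z mm [447.1   7.6 157.3] j [ -8.  31.  58.  -8.  91. -94.] F [ 0.3 -0.5  0.6] op 1.005 t 48.5
```

The blocked turn left an 8° tool tilt (joint 4 at -8°) that row moves can't undo directly. Going against joint 6's opposite limit should mirror the effect, so I'll do that high up in free space, in small steps.

send_rows(moves="87 0 0 0 7.1;87 0 0 0 7.1;87 0 0 0 7.1;87 0 0 0 7.1;87 0 0 0 7.1;87 0 0 0 7.1;87 0 0 0 7.1;87 0 0 0 7.1;87 0 0 0 7.1;87 0 0 0 7.1;87 0 0 0 7.1;87 0 0 0 7.1;87 0 0 0 7.1;87 0 0 0 7.1;87 0 0 0 7.1;87 0 0 0 7.1;87 0 0 0 7.1;87 0 0 0 7.1;87 0 0 0 7.1;87 0 0 0 7.1")

```text
time_s: 50.17
position: [0.7008, -0.026, 0.3675]
tcp_rot: [[0.554, -0.023, 0.832], [-0.825, -0.144, 0.546], [0.107, -0.989, -0.099]]
force: [-0.2, 0.1, -0.5]
opening: 0.996
```

send_rows(moves="87 0 0 0 7.1;87 0 0 0 7.1;87 0 0 0 7.1;87 0 0 0 7.1;87 0 0 0 7.1;87 0 0 0 7.1;87 0 0 0 7.1;87 0 0 0 7.1;87 0 0 0 7.1;87 0 0 0 7.1;87 0 0 0 7.1;87 0 0 0 7.1;87 0 0 0 7.1;87 0 0 0 7.1;87 0 0 0 7.1;87 0 0 0 7.1;87 0 0 0 0;87 0 0 0 0;87 0 0 0 0;87 0 0 0 0")

```text
time_s: 51.83
position: [0.7008, -0.0259, 0.3675]
tcp_rot: [[-0.983, -0.023, 0.181], [-0.176, -0.144, -0.974], [0.048, -0.989, 0.138]]
force: [0.5, 1.2, -0.5]
opening: 1.0
```

```bash
cat >> h.py <<'E'
def tilt():
    s=read_state();print("ty",np.round(np.array(s['tcp_rot'])[:,1],4),"pos",np.round(s["position"],4),"j",np.round(s["joint_positions"],2),"t",s["time_s"])
E
python3 -c "from h import *;tilt()"
```

```text
ty [-0.0229 -0.1441 -0.9893] pos [ 0.7008 -0.0259  0.3675] j [ -7.55  31.31  57.64  -8.39  91.26 161.95] t 51.8333
```

send_rows(moves="87 0 0 0 5;87 0 0 0 5;87 0 0 0 0;87 0 0 0 0;87 0 0 0 0;87 0 0 0 0")

```text
time_s: 52.33
position: [0.698, -0.0645, 0.3749]
tcp_rot: [[-0.996, -0.021, 0.085], [-0.082, -0.114, -0.99], [0.03, -0.993, 0.112]]
force: [0.1, 0.6, 0.1]
opening: 0.997
```

```bash
python3 -c "from h import *;tilt()"
```

```text
ty [-0.0209 -0.1139 -0.9933] pos [ 0.698  -0.0645  0.3749] j [-11.47  30.78  57.32  -6.65  91.76 163.49] t 52.3333
```

The mirrored effect works. Continuing.

send_rows(moves="87 0 0 0 5;87 0 0 0 5;87 0 0 0 5;87 0 0 0 5;87 0 0 0 0;87 0 0 0 0;87 0 0 0 0;87 0 0 0 0")

```text
time_s: 53.0
position: [0.676, -0.1546, 0.3854]
tcp_rot: [[-0.997, -0.003, -0.08], [0.08, -0.046, -0.996], [-0.001, -0.999, 0.046]]
force: [1.4, 0.3, 0.9]
opening: 0.998
```

```bash
python3 -c "from h import *;tilt()"
```

```text
ty [-0.0027 -0.0461 -0.9989] pos [ 0.676  -0.1546  0.3854] j [-20.97  29.11  58.46  -2.52  91.62 163.51] t 53.0
```

send_rows(moves="87 0 0 0 5;87 0 0 0 5;87 0 0 0 2;87 0 0 0 0;87 0 0 0 0;87 0 0 0 0;87 0 0 0 0")

```text
time_s: 53.58
position: [0.6529, -0.206, 0.3867]
tcp_rot: [[-0.983, 0.017, -0.18], [0.18, -0.007, -0.984], [-0.018, -1.0, 0.004]]
force: [0.9, 0.1, 1.3]
opening: 1.001
```

```bash
python3 -c "from h import *;tilt()"
```

```text
ty [ 0.0166 -0.0068 -0.9998] pos [ 0.6529 -0.206   0.3867] j [-2.6880e+01  2.7880e+01  6.0340e+01  8.0000e-02  9.0760e+01  1.6352e+02] t 53.5833
```

Tilt is down to about 1°, which is acceptable. I'll unwind the wrist, travel to tube B, and turn there.

send_rows(moves="87 0 0 0 -7.1;87 0 0 0 -7.1;87 0 0 0 -7.1;87 0 0 0 -7.1;87 0 0 0 -7.1;87 0 0 0 -7.1;87 0 0 0 -7.1;87 0 0 0 -7.1;87 0 0 0 -7.1;87 0 0 0 -7.1;87 0 0 0 -7.1;87 0 0 0 -7.1;87 0 0 0 -7.1;87 0 0 0 -7.1;87 0 0 0 -7.1;87 0 0 0 -7.1;87 0 0 0 -7.1;87 0 0 0 -7.1;87 0 0 0 -7.1;87 0 0 0 -7.1")

```text
time_s: 55.25
position: [0.6528, -0.2062, 0.3867]
tcp_rot: [[0.668, 0.017, 0.744], [-0.744, -0.007, 0.668], [0.016, -1.0, 0.008]]
force: [0.4, -0.6, 0.3]
opening: 1.0
```

send_rows(moves="87 0 0 0 -7.1;87 0 0 0 -7.1;87 0 0 0 -7.1;87 0 0 0 -7.1;87 0 0 0 -7.1;87 0 0 0 -7.1;87 0 0 0 -5.8;87 0 0 0 0;87 0 0 0 0;87 0 0 0 0;87 -10 0 20 0;87 -15.8 0 34 0;87 -15.8 0 34 0;87 -15.8 0 34 0;87 -15.8 0 34 0;87 -15.8 0 34 0;87 -15.8 0 34 0;87 -15.8 0 34 0;87 -15.8 0 34 0;87 -15.8 0 34 0")

```text
time_s: 56.92
position: [0.4998, 0.1204, 0.3822]
tcp_rot: [[1.0, 0.017, 0.004], [-0.004, -0.007, 1.0], [0.017, -1.0, -0.007]]
force: [0.7, 0.7, 0.3]
opening: 0.997
```

send_rows(moves="87 -15.8 0 34 0;87 -15.8 0 34 0;87 -15.8 0 34 0;87 -15.8 0 34 0;87 -15.8 0 34 0;87 -15.8 0 34 0;87 -6 0 16 0;87 0 0 0 0;87 0 0 0 0;87 0 0 0 -6.9;87 0 0 0 -6.9;87 0 0 0 -6.9;87 0 0 0 -6.9;87 0 0 0 -6.9;87 0 0 0 -6.9;87 0 0 0 -6.9;87 0 0 0 -6.9;87 0 0 0 -6.9;87 0 0 0 -6.9;87 0 0 0 -6.9")

```text
time_s: 58.58
position: [0.4015, 0.3374, 0.3787]
tcp_rot: [[0.243, 0.017, -0.97], [0.97, -0.008, 0.243], [-0.004, -1.0, -0.018]]
force: [0.1, -0.7, 0.0]
opening: 1.002
```

```bash
python3 -c "from h import *;tilt();go(.4,.34,.37,269.3)"
```

```text
ty [ 0.0167 -0.008  -0.9998] pos [0.4015 0.3374 0.3787] j [ 28.34  13.36  83.83  -0.86  82.19 -47.48] t 58.5833
pos [0.4015 0.3374 0.3787] psi 165.93 turn -103.37 shift x y z mm [ 1.5  8.7 -2.5] j [ 28.  13.  84.  -1.  82. -47.] F [ 0.1 -0.7  0. ] op 1.002 t 58.5833
```

send_rows(moves="87 0 0 0 -6.93;87 0 0 0 -6.93;87 0 0 0 -6.93;87 0 0 0 -6.93;87 0 0 0 -6.93;87 0 0 0 -6.93;87 0 0 0 -6.93;87 0 0 0 -6.93;87 0 0 0 -6.93;87 0 0 0 -6.93;87 0 0 0 -6.93;87 0 0 0 -6.93;87 0 0 0 -6.93;87 0 0 0 -6.93;87 0 0 0 0;87 0 0 0 0;87 0 0 0 0;87 0 0 0 0")

```text
time_s: 60.08
position: [0.4008, 0.3385, 0.3786]
tcp_rot: [[-0.992, 0.016, -0.128], [0.128, -0.007, -0.992], [-0.017, -1.0, 0.005]]
force: [0.5, 0.7, -0.4]
opening: 0.999
```

```bash
python3 - <<'E'
from h import *
tilt()
s=read_state();p=capture("wrist");T=wristT(s,p);P=cloud(p,T);cv2.imwrite("pics/w13.png",p["image"])
seg(P,.28,.50,.10,.36,name="B")
seg(P,.50,.62,.3,.42,z0=.085,z1=.12,name="anvil")
go(.3718,.227,.12,263)
E
```

```text
ty [ 0.0164 -0.0074 -0.9998] pos [0.4008 0.3385 0.3786] j [  28.46   13.38   83.81   -0.83   82.19 -144.07] t 60.0833
B 2234 c [372. 233.] size [103.8  43.9] ang 88.67 rows 45 127 z [0.0284 0.0397 0.0445]
anvil 480 c [563.4 375.6] size [62.4 12.4] ang 16.4 rows 201 228 z [0.0908 0.0994 0.1012]
pos [0.4008 0.3387 0.3786] psi -97.33 turn -0.33 shift x y z mm [ 15.1 258.6 114.3] j [  28.   13.   84.   -1.   82. -144.] F [0.1 0.6 0.3] op 1.002 t 60.1333
```

send_rows(moves="87 3.8 0 28.6 0;87 3.8 0 28.6 0;87 3.8 0 28.6 0;87 3.7 0 28.5 0;87 0 20 0 0;87 0 35 0 0;87 0 35 0 0;87 0 35 0 0;87 0 35 0 0;87 0 35 0 0;87 0 35 0 0;87 0 20 0 0;87 0 10 0 0;87 0 0 0 0;87 0 0 0 0;87 0 0 0 0;87 0 0 0 0;87 0 0 0 0")

```text
time_s: 61.63
position: [0.3763, 0.2259, 0.1201]
tcp_rot: [[-0.992, 0.019, -0.126], [0.126, -0.007, -0.992], [-0.02, -1.0, 0.004]]
force: [0.8, 0.8, -0.6]
opening: 0.996
```

```bash
python3 -c "from h import *;tilt();go(.3719,.2271,.006,262.7)"
```

```text
ty [ 0.019  -0.0065 -0.9998] pos [0.3763 0.2259 0.1201] j [  16.81   26.37  114.39   -1.09   38.31 -155.13] t 61.6333
pos [0.3763 0.2259 0.1201] psi -97.22 turn 0.08 shift x y z mm [  4.5 114.1  -0.7] j [  17.   26.  114.   -1.   38. -155.] F [ 0.8  0.8 -0.6] op 0.996 t 61.6333
```

send_rows(moves="87 3.5 10 -0.7 -4;87 0 25 0 0;87 0 25 0 0;87 0 25 0 0;87 0 13 0 0;87 0 8 0 0;87 0 5 0 0;87 0 0 0 0;87 0 0 0 0;87 0 0 0 0;87 0 0 0 0;87 0 0 0 0")

```text
time_s: 62.63
position: [0.3744, 0.2261, 0.0086]
tcp_rot: [[-0.998, 0.018, -0.056], [0.056, -0.007, -0.998], [-0.018, -1.0, 0.006]]
force: [-0.9, 0.6, 0.3]
opening: 0.997
```

```bash
python3 -c "from h import *;tilt();go(.3719,.2271,.006,266.7)"
```

```text
ty [ 0.0179 -0.0069 -0.9998] pos [0.3744 0.2261 0.0086] j [  16.91   40.64  118.01   -1.92   20.5  -158.09] t 62.6333
pos [0.3744 0.2261 0.0086] psi -93.21 turn 0.09 shift x y z mm [ 2.5  2.6 -0.9] j [  17.   41.  118.   -2.   20. -158.] F [-0.9  0.6  0.3] op 0.997 t 62.6333
```

send_rows(moves="87 2 1.5 -0.9 0;87 0 0 0 0;87 0 0 0 0;30 0 0 0 0;30 0 0 0 0;30 0 0 0 0;30 0 0 0 0;30 0 0 0 0;30 0 0 0 0;30 0 0 0 0;30 0 0 0 0;30 0 0 0 0;30 0 0 0 0;30 0 0 0 0;30 0 0 0 0;30 0 0 0 0")

```text
time_s: 63.97
position: [0.3718, 0.2268, 0.0064]
tcp_rot: [[-0.998, 0.016, -0.056], [0.056, -0.007, -0.998], [-0.016, -1.0, 0.007]]
force: [-0.1, -0.2, -0.4]
opening: 0.449
```

```bash
python3 -c "from h import *;tilt();go(.3719,.2271,.006,266.7);go(.5796,.3194,.2,106.5)"
```

```text
ty [ 0.016  -0.0074 -0.9998] pos [0.3718 0.2268 0.0064] j [  17.11   40.93  118.21   -1.97   20.12 -157.84] t 63.9667
pos [0.3718 0.2268 0.0064] psi -93.21 turn 0.09 shift x y z mm [-0.1  0.4 -0.3] j [  17.   41.  118.   -2.   20. -158.] F [-0.1 -0.2 -0.4] op 0.449 t 63.9667
pos [0.3718 0.2268 0.0064] psi -93.21 turn 160.29 shift x y z mm [ 225.5 -193.6   29.7] j [  17.   41.  118.   -2.   20. -158.] F [-0.1 -0.2 -0.4] op 0.449 t 63.9667
```

send_rows(moves="30 0 -15 0 0;30 0 -25 0 0;30 0 -30 0 0;30 0 -30 0 0;30 0 -30 0 0;30 0 -30 0 0;30 0 -20 0 6.97;30 0 -13 0 6.97;30 0 0 0 6.97;30 0 0 0 6.97;30 0 0 0 6.97;30 0 0 0 6.97;30 0 0 0 6.97;30 0 0 0 6.97;30 0 0 0 6.97;30 0 0 0 6.97;30 0 0 0 6.97;30 0 0 0 6.97;30 0 0 0 6.97;30 0 0 0 6.97")

```text
time_s: 65.63
position: [0.3684, 0.2282, 0.1991]
tcp_rot: [[0.193, 0.016, -0.981], [0.981, -0.008, 0.193], [-0.004, -1.0, -0.017]]
force: [-0.4, -0.0, -0.9]
opening: 0.45
```

send_rows(moves="30 0 0 0 6.97;30 0 0 0 6.97;30 0 0 0 6.97;30 0 0 0 6.97;30 0 0 0 6.97;30 0 0 0 6.97;30 0 0 0 6.97;30 0 0 0 6.97;30 0 0 0 6.97;30 20 0 3 0;30 32 0 4.2 0;30 32 0 4.2 0;30 32 0 4.2 0;30 32 0 4.2 0;30 32 0 4.2 0;30 32 0 4 0;30 13.5 0 1.7 0")

```text
time_s: 67.05
position: [0.5806, 0.3221, 0.2016]
tcp_rot: [[0.959, 0.02, -0.283], [0.284, -0.006, 0.959], [0.018, -1.0, -0.011]]
force: [0.5, 0.3, -1.0]
opening: 0.454
```

send_rows(moves="30 0 0 0 0;30 0 0 0 0;30 0 0 0 0;30 0 0 0 0;30 0 0 0 0")

```text
time_s: 67.47
position: [0.5753, 0.3204, 0.2021]
tcp_rot: [[0.959, 0.015, -0.284], [0.284, -0.008, 0.959], [0.012, -1.0, -0.012]]
force: [0.4, -0.3, -1.2]
opening: 0.453
```

```bash
python3 -c "
from h import *;tilt();go(.5796,.3194,.06,106.5)
s=read_state();p=capture('wrist');T=wristT(s,p);P=cloud(p,T);seg(P,.5,.62,.3,.42,z0=.085,z1=.12,name='anvil')
seg(P,.48,.66,.3,.48,z0=.15,z1=.26,name='held')
"
```

```text
ty [ 0.0152 -0.0078 -0.9999] pos [0.5753 0.3204 0.2021] j [19.74 33.86 78.57 -0.77 66.9   3.55] t 67.4667
pos [0.5753 0.3204 0.2021] psi 106.49 turn -0.01 shift x y z mm [  3.8 142.1  -2.1] j [20. 34. 79. -1. 67.  4.] F [ 0.4 -0.3 -1.2] op 0.453 t 67.4667
anvil 1412 c [563.1 375.6] size [61.7 11.7] ang 16.46 rows 121 138 z [0.0983 0.0995 0.101 ]
held 6862 c [564.9 352. ] size [44.4 27.6] ang 14.98 rows 161 230 z [0.2098 0.2357 0.2394]
```

send_rows(moves="30 3 12 -3.1 0;30 0 20 0 0;30 0 20 0 0;30 0 15 0 0;30 0 0 0 0;30 0 0 0 0;30 0 0 0 0;30 0 0 0 0;30 0 0 0 0")

```text
time_s: 68.27
position: [0.5823, 0.3184, 0.1366]
tcp_rot: [[0.959, 0.019, -0.284], [0.284, -0.006, 0.959], [0.016, -1.0, -0.012]]
force: [-0.1, -0.1, 0.3]
opening: 0.45
```

```bash
python3 -c "from h import *;py()"
```

```text
press X,Y,z [  2.4  -1.7 136.6] F XYz [-0.2 -0.   0.3] t 68.2667
```

send_rows(moves="30 -2 8 0.5 0;30 0 8 0 0;30 0 8 0 0;30 0 8 0 0;30 0 0 0 0;30 0 0 0 0;30 0 0 0 0;30 0 0 0 0")

```text
time_s: 68.93
position: [0.5803, 0.318, 0.1034]
tcp_rot: [[0.959, 0.017, -0.284], [0.284, -0.007, 0.959], [0.014, -1.0, -0.012]]
force: [-0.6, 0.2, -1.4]
opening: 0.455
```

```bash
python3 -c "from h import *;py()"
```

```text
press X,Y,z [  0.3  -1.6 103.4] F XYz [-0.5  0.4 -1.4] t 68.9333
```

send_rows(moves="30 0 8 0.5 0;30 0 8 0 0;30 0 8 0 0;30 0 7 0 0;30 0 5 0 0;30 0 4 0 0;30 0 0 0 0;30 0 0 0 0;30 0 0 0 0;30 0 0 0 0")

```text
time_s: 69.77
position: [0.5809, 0.3182, 0.0636]
tcp_rot: [[0.959, 0.017, -0.284], [0.284, -0.007, 0.959], [0.015, -1.0, -0.012]]
force: [-0.3, -0.0, -1.2]
opening: 0.458
```

```bash
python3 -c "from h import *;py()"
```

```text
press X,Y,z [ 0.9 -1.5 63.6] F XYz [-0.3  0.1 -1.2] t 69.7667
```

Release and go behind the lever.

send_rows(moves="30 -0.5 2.5 0 0;30 0 0 0 0;30 0 0 0 0;87 0 0 0 0;87 0 0 0 0;87 0 0 0 0;87 0 0 0 0;87 0 0 0 0;87 0 0 0 0;87 0 0 0 0;87 0 0 0 0;87 0 0 0 0;87 0 -15 0 0;87 0 -25 0 0;87 0 -35 0 0;87 0 -35 0 0;87 0 -35 0 0;87 0 -35 0 0;0 0 -30 0 0;0 0 -10 0 0")

```text
time_s: 71.43
position: [0.5787, 0.3205, 0.2868]
tcp_rot: [[0.959, 0.026, -0.284], [0.284, -0.004, 0.959], [0.024, -1.0, -0.011]]
force: [1.0, 0.3, 0.8]
opening: 0.918
```

send_rows(moves="0 0 0 -25 0;0 0 0 -35 0;0 0 0 -35 0;0 0 0 -35 0;0 0 0 -35 0;0 0 0 -35 0;0 0 0 -35 0;0 0 0 -18 0;0 0 0 0 0;0 0 0 0 0;0 0 0 0 0;0 0 0 0 0;0 0 0 0 0")

```text
time_s: 72.52
position: [0.6476, 0.0785, 0.2834]
tcp_rot: [[0.958, 0.016, -0.286], [0.286, -0.007, 0.958], [0.013, -1.0, -0.011]]
force: [-0.5, 0.2, -0.4]
opening: 0.019
```

```bash
python3 - <<'E'
from h import *
py()
p=capture("scene");cv2.imwrite("pics/s14.png",cv2.resize(p["image"][140:260,170:330],(800,600),interpolation=cv2.INTER_CUBIC))
E
```

```text
press X,Y,z [  -3.2 -250.4  283.4] F XYz [-0.4  0.3 -0.4] t 72.5167
```

View pics/s14.png

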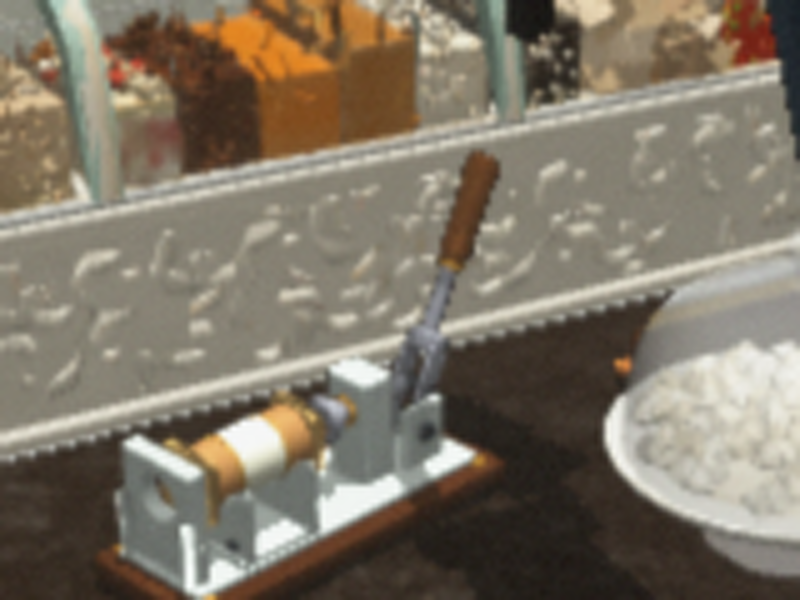

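Seated. Pushing the lever as before.

send_rows(moves="0 3 20 -3 0;0 0 30 0 0;0 0 30 0 0;0 0 20 0 0;0 0 11 0 0;0 0 0 0 0;0 0 0 0 0;0 0 0 0 0;0 0 0 0 0;0 0 0 12 0;0 0 0 12 0;0 0 0 12 0;0 0 0 12 0;0 0 0 12 0;0 0 0 12 0;0 0 0 12 0;0 0 0 12 0;0 0 0 12 0;0 0 0 0 0;0 0 0 0 0")

```text
time_s: 74.23
position: [0.6233, 0.1776, 0.1731]
tcp_rot: [[0.958, 0.019, -0.286], [0.287, -0.011, 0.958], [0.015, -1.0, -0.016]]
force: [0.3, -6.3, 4.9]
opening: 0.002
```

send_rows(moves="0 0 0 10 0;0 0 0 10 0;0 0 0 10 0;0 0 0 8 0;0 0 0 5 0;0 0 0 0 0;0 0 0 0 0;0 0 0 0 0;0 0 0 0 0")

```text
time_s: 74.98
position: [0.6108, 0.2165, 0.1707]
tcp_rot: [[0.958, 0.017, -0.285], [0.286, -0.014, 0.958], [0.012, -1.0, -0.018]]
force: [1.6, -7.7, -2.2]
opening: 0.004
```

```bash
python3 -c "from h import *;py()"
```

```text
press X,Y,z [   0.7 -107.5  170.7] F XYz [-0.7 -7.8 -2.2] t 74.9833
```

send_rows(moves="0 0 0 5 0;0 0 0 5 0;0 0 0 3 0;0 0 0 0 0;0 0 0 0 0;0 0 0 0 0;0 0 0 0 0")

```text
time_s: 75.57
position: [0.6074, 0.2269, 0.1704]
tcp_rot: [[0.958, 0.017, -0.286], [0.286, -0.017, 0.958], [0.011, -1.0, -0.022]]
force: [2.8, -13.2, -2.4]
opening: 0.006
```

```bash
python3 -c "from h import *;py()"
```

```text
press X,Y,z [  0.4 -96.6 170.4] F XYz [ -1.1 -13.5  -2.4] t 75.5667
```

send_rows(moves="0 0 0 4 0;0 0 0 0 0;0 0 0 0 0;0 0 0 0 0;0 0 0 0 0")

```text
time_s: 75.98
position: [0.6074, 0.2273, 0.1704]
tcp_rot: [[0.958, 0.018, -0.286], [0.287, -0.024, 0.958], [0.011, -1.0, -0.028]]
force: [4.3, -20.2, -2.3]
opening: 0.005
```

```bash
python3 -c "from h import *;py()"
```

```text
press X,Y,z [  0.5 -96.2 170.4] F XYz [ -1.6 -20.6  -2.3] t 75.9833
```

Stop reached. I'll press slightly more, back off so the lever returns, then fetch the tube.

send_rows(moves="0 0 0 2 0;0 0 0 0 0;0 0 0 0 0;0 0 0 0 0;0 0 0 -15 0;0 0 0 -20 0;0 0 0 -20 0;0 0 0 -20 0;0 0 0 -20 0;0 0 0 -20 0;0 0 0 -20 0;0 0 0 -20 0;0 0 0 -10 0;0 0 0 0 0;0 0 0 0 0;0 0 0 0 0")

```text
time_s: 77.32
position: [0.6517, 0.0805, 0.1726]
tcp_rot: [[0.959, 0.016, -0.285], [0.285, -0.006, 0.959], [0.013, -1.0, -0.011]]
force: [-0.1, 0.3, 0.1]
opening: 0.007
```

send_rows(moves="87 0 -30 0 0;87 0 -35 0 0;87 0 -35 0 0;87 0 -20 0 0;87 0 0 20 0;87 0 0 35 0;87 0 0 35 0;87 0 0 35 0;87 0 0 35 0;87 0 0 35 0;87 0 0 35 0;87 0 0 20 0;87 0 0 0 0;87 0 0 0 0;87 0 0 0 0;87 0 0 0 0;87 0 0 0 0")

```text
time_s: 78.73
position: [0.5798, 0.3184, 0.2897]
tcp_rot: [[0.959, 0.016, -0.282], [0.282, -0.008, 0.959], [0.014, -1.0, -0.012]]
force: [0.8, -0.8, 0.7]
opening: 0.996
```

```bash
python3 - <<'E'
from h import *
py();go(.5782,.3242,.0615,106.5);tilt()
p=capture("scene")
for q in mark_of(p,"lever_grip")[:2]: print("lever",q["p"],w(p,*q["pixel"],z=.18))
for n in ("honey","cream"):
    for q in mark_of(p,n)[:1]: print(n,q["p"],q["pixel"],w(p,*q["pixel"],z=0))
E
```

```text
press X,Y,z [-1.000e-01 -1.000e+00  2.897e+02] F XYz [ 0.6 -1.   0.7] t 78.7333
pos [0.5798 0.3184 0.2897] psi 106.39 turn -0.11 shift x y z mm [1.000e-01 2.282e+02 6.000e+00] j [19. 29. 72. -1. 78.  3.] F [ 0.8 -0.8  0.7] op 0.996 t 78.7333
ty [ 0.0163 -0.0076 -0.9998] pos [0.5798 0.3184 0.2897] j [19.45 29.39 72.36 -0.74 77.52  3.21] t 78.7333
lever 0.54 [0.6326864  0.12621273 0.18      ]
honey 0.72 [275.5, 161.5] [0.5489909  0.51248956 0.        ]
cream 0.92 [293.2, 153.0] [0.48180979 0.5568429  0.        ]
```

send_rows(moves="87 -1 20 6 0;87 0 30 0 0;87 0 30 0 0;87 0 30 0 0;87 0 0 0 0;87 0 0 0 0;87 0 0 0 0;87 0 0 0 0")

```text
time_s: 79.6
position: [0.5804, 0.3246, 0.1822]
tcp_rot: [[0.959, 0.021, -0.283], [0.284, -0.006, 0.959], [0.019, -1.0, -0.011]]
force: [0.3, -0.7, 1.0]
opening: 0.996
```

```bash
python3 -c "from h import *;py()"
```

```text
press X,Y,z [  2.2   4.8 182.2] F XYz [ 0.1 -0.7  1. ] t 79.6
```

send_rows(moves="87 -1.5 20 0.5 0;87 0 25 0 0;87 0 25 0 0;87 0 20 0 0;87 0 15 0 0;87 0 8 0 0;87 0 6 0 0;87 0 0 0 0;87 0 0 0 0;87 0 0 0 0;87 0 0 0 0")

```text
time_s: 80.52
position: [0.5798, 0.3237, 0.062]
tcp_rot: [[0.959, 0.019, -0.284], [0.284, -0.006, 0.959], [0.016, -1.0, -0.011]]
force: [-1.0, -1.0, 0.0]
opening: 1.002
```

```bash
python3 -c "from h import *;py()"
```

```text
press X,Y,z [ 1.4  4.  62. ] F XYz [-1.2 -0.6  0. ] t 80.5167
```

send_rows(moves="30 0 1 0 0;30 0 0 0 0;30 0 0 0 0;30 0 0 0 0;30 0 0 0 0;30 0 0 0 0;30 0 0 0 0;30 0 0 0 0;30 0 0 0 0;30 0 0 0 0;30 0 0 0 0;30 0 0 0 0;30 0 0 0 0")

```text
time_s: 81.6
position: [0.5779, 0.323, 0.0594]
tcp_rot: [[0.959, 0.014, -0.284], [0.284, -0.008, 0.959], [0.011, -1.0, -0.012]]
force: [-3.4, -1.8, 2.2]
opening: 0.444
```

```bash
python3 -c "from h import *;py();go(.57,.32,.2,7.0)"
```

```text
press X,Y,z [-0.6  3.9 59.4] F XYz [-3.8 -0.8  2.2] t 81.6
pos [0.5779 0.323  0.0594] psi 106.48 turn 99.48 shift x y z mm [   2.  -140.6   -8.2] j [20. 44. 84. -1. 52.  4.] F [-3.4 -1.8  2.2] op 0.444 t 81.6
```

send_rows(moves="30 0 -15 -1 0;30 0 -25 0 0;30 0 -30 0 0;30 0 -30 0 0;30 0 -30 0 7.1;30 0 -30 0 7.1;30 0 -30 0 7.1;30 0 -30 0 7.1;30 0 -30 0 7.1;30 0 -30 0 7.1;30 0 -30 0 7.1;30 0 -10 0 7.1;30 0 0 0 7.1;30 0 0 0 7.1;30 0 0 0 7.1;30 0 0 0 7.1;30 0 0 0 7.1;30 0 0 0 7.1;30 0 0 0 0")

```text
time_s: 83.18
position: [0.5748, 0.3248, 0.3794]
tcp_rot: [[0.121, 0.018, 0.992], [-0.993, -0.007, 0.121], [0.009, -1.0, 0.017]]
force: [-0.2, 0.6, -2.3]
opening: 0.449
```

send_rows(moves="30 25 0 1 0;30 35 0 1 0;30 35 0 1 0;30 35 0 1 0;30 35 0 1 0;30 35 0 1 0;30 35 0 1 0;30 35 0 1 0;30 35 0 1 0;30 35 0 1 0;30 35 0 1 0;30 18 0 1 0;30 0 0 0 0;30 0 0 0 0;30 0 0 0 0;30 0 0 0 0;30 0 0 0 0")

```text
time_s: 84.6
position: [0.6343, -0.0624, 0.3836]
tcp_rot: [[0.126, 0.017, 0.992], [-0.992, -0.007, 0.126], [0.009, -1.0, 0.016]]
force: [-0.1, 0.4, -1.2]
opening: 0.454
```

```bash
python3 - <<'E'
from h import *
tilt();go(.6378,-.0663,.0334,7.0)
p=capture("top");P=cloud(p);seg(P,.55,.75,-.32,-.16,z0=.05,z1=.1,name='notch3 tube',rows=420)
E
```

```text
ty [ 0.0167 -0.0071 -0.9998] pos [ 0.6343 -0.0624  0.3836] j [-15.58  23.43  68.14  -0.14  87.4   67.19] t 84.6
pos [ 0.6343 -0.0624  0.3836] psi 7.24 turn 0.24 shift x y z mm [  4.3 350.2   3. ] j [-16.  23.  68.  -0.  87.  67.] F [-0.1  0.4 -1.2] op 0.454 t 84.6
notch3 tube 50 c [ 623.5 -242.2] size [31.5 26.3] ang 79.8 rows 173 181 z [0.0554 0.0674 0.076 ]
```

send_rows(moves="30 2 20 -1 0.24;30 0 35 0 0;30 0 35 0 0;30 0 35 0 0;30 0 35 0 0;30 0 35 0 0;30 0 30 0 0;30 0 15 0 0;30 0 10 0 0;30 0 0 0 0;30 0 0 0 0;30 0 0 0 0;30 0 0 0 0;30 0 0 0 0")

```text
time_s: 85.82
position: [0.6387, -0.068, 0.1351]
tcp_rot: [[0.119, 0.019, 0.993], [-0.993, -0.008, 0.119], [0.01, -1.0, 0.018]]
force: [0.6, -0.4, -0.9]
opening: 0.45
```

```bash
python3 -c "from h import *;go(.6378,-.0663,.0334,7.0)"
```

```text
pos [ 0.6387 -0.068   0.1351] psi 6.86 turn -0.14 shift x y z mm [ -1.8 101.7  -0.7] j [-16.  37.  85.  -0.  57.  67.] F [ 0.6 -0.4 -0.9] op 0.45 t 85.8167
```

send_rows(moves="30 -2.3 15 -2.4 0;30 0 20 0 0;30 0 20 0 0;30 0 13 0 0;30 0 10 0 0;30 0 7 0 0;30 0 5 0 0;30 0 5 0 0;30 0 4 0 0;30 0 0 0 0;30 0 0 0 0;30 0 0 0 0;30 0 0 0 0")

```text
time_s: 86.9
position: [0.6369, -0.0666, 0.0348]
tcp_rot: [[0.119, 0.017, 0.993], [-0.993, -0.008, 0.119], [0.01, -1.0, 0.016]]
force: [-0.4, 0.8, -0.7]
opening: 0.45
```

```bash
python3 -c "from h import *;go(.6378,-.0663,.0334,7.0)"
```

```text
pos [ 0.6369 -0.0666  0.0348] psi 6.85 turn -0.15 shift x y z mm [-0.2  1.4  0.9] j [-16.  45.  88.  -0.  46.  67.] F [-0.4  0.8 -0.7] op 0.45 t 86.9
```

send_rows(moves="30 0 1 0 0;30 0 0 0 0;87 0 0 0 0;87 0 0 0 0;87 0 0 0 0;87 0 0 0 0;87 0 0 0 0;87 0 0 0 0;87 0 0 0 0;87 0 0 0 0;87 0 -15 0 0;87 0 -30 0 0;87 0 -35 0 0;87 0 -35 0 0;87 0 -35 0 0;87 0 -35 0 0;87 0 -35 0 0;87 0 -35 0 0;87 0 -35 0 0;87 0 -35 0 0")

```text
time_s: 88.57
position: [0.6308, -0.064, 0.3602]
tcp_rot: [[0.119, 0.016, 0.993], [-0.993, -0.007, 0.119], [0.009, -1.0, 0.015]]
force: [1.2, -0.3, 0.3]
opening: 1.002
```

send_rows(moves="87 20 -35 -25 0;87 20 0 -25 0;87 20 0 -25 0;87 20 0 -25 0;87 0 0 -10 0;87 0 0 0 0;87 0 0 0 0;87 0 0 0 0;87 0 0 0 0;87 0 0 0 0")

```text
time_s: 89.4
position: [0.5347, -0.1529, 0.3879]
tcp_rot: [[0.121, 0.016, 0.993], [-0.993, -0.007, 0.121], [0.009, -1.0, 0.015]]
force: [-0.8, 0.1, 0.4]
opening: 0.999
```

```bash
python3 - <<'E'
from h import *
tilt()
s=read_state();p=capture("wrist");T=wristT(s,p);P=cloud(p,T)
seg(P,.56,.74,-.125,0.0,z0=.045,z1=.1,name="notch1")
seg(P,.56,.74,-.29,-.17,z0=.045,z1=.1,name="notch3")
seg(P,.56,.75,-.125,0.0,z0=.0555,z1=.1,name="notch1 up");seg(P,.56,.75,-.29,-.17,z0=.0555,z1=.1,name="notch3 up")
cv2.imwrite("pics/w15.png",p["image"])
p=capture("scene")
for n,z in (("lever_grip",.18),("tube_a_center",.022),("honey",0),("cream",0)):
    for q in mark_of(p,n)[:3]: print(n,round(q["p"],2),q["pixel"],w(p,*q["pixel"],z=z))
p=capture("top")
for q in masks_of(p,"tube_a_center")[:4]: print("top tube",q["p"],q["bbox"])
E
```

```text
ty [ 0.0164 -0.007  -0.9998] pos [ 0.5347 -0.1529  0.3879] j [-2.751e+01  1.568e+01  7.921e+01  8.000e-02  8.410e+01  5.555e+01] t 89.4
notch1 2306 c [640.6 -64.9] size [92.3 45.8] ang 7.18 rows 46 121 z [0.0553 0.0668 0.0721]
notch3 2300 c [ 660.6 -228.1] size [92.5 44.1] ang 7.2 rows 46 121 z [0.0546 0.0669 0.0717]
notch1 up 2152 c [640.6 -64.5] size [92.6 44.4] ang 7.67 rows 46 121 z [0.0585 0.0671 0.0721]
notch3 up 2146 c [ 660.6 -228.1] size [92.5 44.1] ang 7.2 rows 46 121 z [0.0586 0.0672 0.0718]
lever_grip 0.86 [177.9, 262.6] [0.65977794 0.12027386 0.18      ]
tube_a_center 0.52 [203.1, 308.9] [ 0.69275953 -0.09600645  0.022     ]
honey 0.87 [275.1, 159.7] [0.55341469 0.51632833 0.        ]
honey 0.58 [227.4, 232.4] [0.70187816 0.21599071 0.        ]
top tube 0.74 [206.6, 170.2, 289.0, 260.9]
top tube 0.65 [318.2, 174.9, 330.3, 198.5]
```

Both tubes now measure 92.5 mm long, so the corks are flush. They lie level and centred in notches 1 and 3, and the lever is at rest. Handing in.

```bash
python3 -c "from rig import *;print(hand_in())"
```

```text
the job is handed in; nothing more can be done
None
```

I corked both tubes I found on the counter, laid them in rack notches 3 and 1, and handed the job in at about 89 s. I saw no third tube in any camera view.

**Last checks**
- **Tubes:** the wrist depth view gives each tube 92.5 mm overall, against 102–104 mm before, so both corks are flush. They lie level within about 2 mm of the notch centres, with tops 71–72 mm up.
- **Lever:** both pushes reached the stop; further commanded travel gave almost no movement and the force rose to about 20 N. The last scene picture puts the grip back at its rest position.
- **Honey jar:** it reads within about 1 cm of where it started.
- **White-lidded jar:** the network did not report it in the last picture. In a picture about 10 s earlier it was within about 1 cm of its start, and the arm did not go near it afterwards.

**What went wrong on the way**
- The first time I lowered tube A into the press, its collar landed on the anvil with about 31 N. I set the tube back on the counter, regrasped it, and the second try seated properly. No cork was driven outside the press.
- One turn ran into joint 6's range limit in free air and tilted the tool 8°. I worked that back to about 1° and finished with it.
- I could not view any more pictures at the end, so the final checks rest on depth measurements and the networks only.

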